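# Weigh out marble pebbles with the scoop

### The arm

A 6-joint arm with a two-finger parallel gripper is mounted at the origin on the work surface. World frame = base frame: x ahead of the robot, y to its left, z up, the work surface at z = 0. Lengths are in mm, angles in rad, forces in N, time in s.
With the tool pointing down it reaches from about 425 to 1125 mm from the base axis. Payload 14.9 kg.
Tool frame: the origin (TCP) lies at the very end of the fingers, on their centre line; the grasp point (between the pads) lies 19 mm behind it; z points along the fingers, y is the direction in which the jaws open and shut (so a half turn about z gives the same grasp; the last joint's range is limited). The gripper opens to 91 mm and grips with 3 to 60 N. Pads are 32 mm wide; open, the fingers measure 118 mm over their backs; the gripper's body (76 mm by 178 mm) begins 60 mm behind the grasp point.
Start: joints at [1.195, 0.379, 1.734, -0, 1.028, -0.033], TCP at [235.295, 659.283, 213.932] pointing down, gripper open.
Joint ranges: [-2.77, 2.77], [-0.74, 2.19], [0, 2.66], [-1.06, 4.2], [0.31, 2.87], [-3.08, 3.08]. Speed limits (rad/s): [1.89, 1.89, 2.39, 3.14, 3.14, 3.14].

### API

Orientations are given as a 3x3 rotation matrix whose columns are the frame's x, y, z axes.
In Python, from workcell import ctrl gives the robot as it stands. The module is installed in compiled form; this text tells all that it offers.
- The arm moves only by the tool send_rows, never from a script. Its arguments are lists of equal length, an entry for each row: "gripper": the opening in per cent of the stroke, from 0 (shut) to 100 (fully open); "travel": the shift along the world's x, y, z in cm, a list of three; "yaw": the turn about the world's z in rad. In form: {"gripper": [gripper, ...], "travel": [[dx, dy, dz], ...], "yaw": [yaw, ...]}. A call has 1 to 20 rows; each row is the pose to reach, as a shift and turn from the pose commanded when the call began; what a row does not reach only later rows make up. A row lasts 1/8 s, in which the tool goes at most 62.5 mm and 10.7 degrees, less where a joint would pass 70% of its speed; a pose out of reach is approached as far as the arm can. A call with a gripper value outside its range is refused whole. The fingers move at their own pace and stop on an object; "squeeze" is the grip in N (left out, the last holds). Time passes only in rows, so rows that repeat a pose let the fingers close. It gives the time, the measured TCP pose, the force and the opening at its end, in the units of the state.
- ctrl.get_state(): the state, without advancing time (a new reading comes with each control period).
- ctrl.get_image(name): name is "scene" or "top" or "wrist"; returns a dict with "pixels" (384x512x3 uint8, red, green, blue), "camera_matrix" (3x3 intrinsics, pixels), "rvec" (rotation vector, rad) and "tvec" (3), from world to camera coordinates, as OpenCV has them; the wrist camera has in their place "mount" (4x4, takes a point from camera to tool coordinates, whose origin is the TCP and whose axes are the flange's). Camera axes: x right, y down, z forward; pixel columns grow to the right and rows downward; lengths in mm; the calibration is good to about 2 mm. A picture is of the moment at which its call begins: read the wrist's pose just before it. There is no depth.
- ctrl.finish_job(): hands the job in, once; it reports no verdict.
The state is a dict: "t": time; "joint_positions": joint angles; "qd": joint speeds; "joint_efforts": joint torques, N m; "tcp_pos": TCP position; "tool_rot": TCP orientation; "ft_force": force on the tool from outside, world axes, zero at the start; "wrist_torque": the same for the moment, N m; "gripper_width": opening from 0.0 (shut) to 1.0 (fully open).
Only numpy, scipy, OpenCV 4.12 (cv2) and the standard library are available. Lean on these libraries where they do the work, as an engineer would, in place of code of your own. Each camera call takes 0.05 s, during which the arm holds its last target.

### The job

Pick up the scoop and use it to transfer marble pebbles from the tray into the empty pan of the balance until that pan outweighs the brass weight and stays right down by itself; then lay the scoop flat on the bench, right way up, and let go. Spill no pebbles (each ends in the tray or in that pan), move pebbles with the scoop only and never touch them with the fingers, leave the weight untouched in its own pan and leave the other things alone.

Things in the scene. Friction and masses are not known exactly. Their poses are not given: they have to be found in the camera images.
- scoop_grip (a point): loose aluminium hand scoop lying flat on the bench; this is the centre of its black handle's grip, 73 mm above the scoop's underside. x: level towards the open nose; z: up when it lies flat. The handle is a straight bar 18 mm wide (along y), 22 mm thick, 115 mm long, rising backwards at 30 deg from the bowl's back wall; this point is 62 mm up it. Scoop 120 to 195 g
- scoop_lip (a point): middle of the scoop's front edge, at its underside; same axes; 145 mm ahead (x) of the grip point and 73 mm below. The bowl is a flat-bottomed, open-fronted box, 68 mm wide outside, 63 mm inside, its back wall 92 mm behind the lip and 44 mm high, side walls 30 mm high, ending 22 mm short of the lip; bottom 2.5 mm thick, thinning to a 1.5 mm lip
- tray: open plastic stock tray holding the pebbles, fixed to the bench; 248 x 148 mm outside, 34 mm high, walls and floor 4 mm. Origin: centre of the underside; x along its long side towards the end where the pebbles lie, z up
- tray_floor (a point): centre of the tray's inner floor, same axes as the tray (inside 240 x 140 mm, walls 30 mm above this point)
- pan_in (a point): centre of the inner floor of the balance's empty pan, a square open plastic tub, 110 mm inside, 116 mm outside, walls 3 mm thick and 29 mm above the floor. x points along the beam to the pivot (which is 115 mm away) and on to the other pan; moves with the beam. The pan is level at the start and tilts with the beam
- weight_pan_in (a point): centre of the inner floor of the other pan, same size, holding the brass weight; 230 mm from the empty pan's
- weight_center (a point): loose brass weight, 20 mm wide and 25 mm tall, lying in the other pan; 34 to 52 g, not told; the point is half-way up
- beam (a joint): tilt of the balance's beam, rad. 0: the pan with the weight is down on its stop (start); 0.16: the empty pan is down on its stop. Turns freely; no spring
- flask: bystander: white bottle, 64 mm wide, 170 mm tall; origin at the centre of its underside
- jar: bystander: amber jar, 68 mm wide, 100 mm tall; origin at the centre of its underside
- rack: bystander, fixed: wooden test-tube rack 50 x 210 mm, 135 mm tall with the tubes; origin at the centre of its underside
- pebble0_center (a point): loose polished marble pebble (slippery, friction about 0.3), one of nine alike, rounded, 21 x 18 x 15 mm, 13 g; the point is its centre
- pebble1_center (a point): loose polished marble pebble (slippery, friction about 0.3), one of nine alike, rounded, 21 x 18 x 15 mm, 13 g; the point is its centre
- pebble2_center (a point): loose polished marble pebble (slippery, friction about 0.3), one of nine alike, rounded, 21 x 18 x 15 mm, 13 g; the point is its centre
- pebble3_center (a point): loose polished marble pebble (slippery, friction about 0.3), one of nine alike, rounded, 21 x 18 x 15 mm, 13 g; the point is its centre
- pebble4_center (a point): loose polished marble pebble (slippery, friction about 0.3), one of nine alike, rounded, 21 x 18 x 15 mm, 13 g; the point is its centre
- pebble5_center (a point): loose polished marble pebble (slippery, friction about 0.3), one of nine alike, rounded, 21 x 18 x 15 mm, 13 g; the point is its centre
- pebble6_center (a point): loose polished marble pebble (slippery, friction about 0.3), one of nine alike, rounded, 21 x 18 x 15 mm, 13 g; the point is its centre
- pebble7_center (a point): loose polished marble pebble (slippery, friction about 0.3), one of nine alike, rounded, 21 x 18 x 15 mm, 13 g; the point is its centre
- pebble8_center (a point): loose polished marble pebble (slippery, friction about 0.3), one of nine alike, rounded, 21 x 18 x 15 mm, 13 g; the point is its centre
Things that resemble listed ones, but are neither listed nor needed, are in the scene too. Of the things like the part that bears scoop_grip, leave any that is pink or turquoise; of the rest the smaller one is meant.

How it is judged:
By the outcome, as a careful person would: the job done as asked, in the order asked, and still so for the second after the job is handed in, with the robot touching nothing.
It also fails if it takes over 72 s, if anything falls off the work surface, if the arm or the gripper's body presses on something with over 40 N, if the wrist force passes 120 N, or if a joint passes its speed limit or range.

## Working session

There is one attempt and no reset: what is moved stays moved. The work goes in short steps, Python scripts to look and compute and a tool call to move; the robot and the scene stay as the last step left them, time stands still between calls to the robot, and variables do not carry over. Pictures are saved under pics/ and viewed, and the job is handed in when it is done.

Besides the shell and the picture viewer there is one more tool, called after "Emit:" as name(argument=value, ...) on one line, values as JSON. send_rows: Moves the arm, as the interface text tells. Its arguments: {"type":"object","properties":{"gripper":{"type":"array","items":{"type":"number"}},"travel":{"type":"array","items":{"type":"array","items":{"type":"number"}}},"yaw":{"type":"array","items":{"type":"number"}},"squeeze":{"type":"number"}},"required":["gripper","travel","yaw"]}

```bash
mkdir -p pics
cat > h.py <<'E'
import numpy as np, cv2, pickle
from workcell import ctrl
def grab(n,tag):
    s=ctrl.get_state(); d=ctrl.get_image(n); d['state']=s
    cv2.imwrite(f'pics/{tag}.png',cv2.cvtColor(d['pixels'],cv2.COLOR_RGB2BGR))
    pickle.dump(d,open(f'{tag}.pkl','wb')); return d
def cam(d):
    K=np.array(d['camera_matrix'],float)
    if 'rvec' in d and d.get('rvec') is not None:
        R=cv2.Rodrigues(np.array(d['rvec'],float))[0]; t=np.array(d['tvec'],float).ravel()
        return K,R.T,-R.T@t
    M=np.array(d['mount'],float); T=np.array(d['state']['tool_rot'],float); p=np.array(d['state']['tcp_pos'],float)
    return K,T@M[:3,:3],T@M[:3,3]+p
def ray(d,u,v):
    K,R,c=cam(d); r=R@np.linalg.inv(K)@np.array([u,v,1.]); return c,r
def onz(d,u,v,z):
    c,r=ray(d,u,v); return c+r*(z-c[2])/r[2]
def proj(d,P):
    K,R,c=cam(d); q=K@(R.T@(np.array(P,float)-c)); return q[:2]/q[2]
E
python3 - <<'E'
from h import *
for n in ['scene','top','wrist']:
    d=grab(n,n+'0'); print(n,cam(d)[2],cam(d)[1][:,2])
s=ctrl.get_state();print(s)
E
```

```text
scene [1207.25826781 -900.48032808 1115.7035506 ] [-0.44982547  0.58602932 -0.67396341]
top [ 301.32542453   11.54831185 1414.35782128] [ 0.16493128 -0.00306354 -0.9863003 ]
wrist [173.4465365  680.83756575 384.39813924] [ 0.22019095 -0.07958688 -0.97220465]
{'t': 0.15, 'joint_positions': array([ 1.19472150e+00,  3.79301512e-01,  1.73463989e+00,  2.32617348e-06,
        1.02852772e+00, -3.33376920e-02]), 'qd': array([-0.0019463 , -0.0027768 , -0.00126713, -0.0003262 ,  0.00185896,
        0.00097368]), 'joint_efforts': array([-3.58471789e-05, -7.64116716e+01, -4.34653223e+01,  6.50820625e-02,
        4.09839128e-02,  1.83663235e-05]), 'tcp_pos': array([235.1631431 , 658.99013937, 213.43290155]), 'tool_rot': array([[-9.41837926e-01,  3.36067280e-01, -3.23756142e-04],
       [ 3.36067435e-01,  9.41837574e-01, -8.14483802e-04],
       [ 3.12043434e-05, -8.75915631e-04, -9.99999616e-01]]), 'ft_force': array([ 0.38666878,  0.22480666, -0.14050533]), 'wrist_torque': array([-0.02542779, -0.00526915,  0.00787531]), 'gripper_width': 0.9993093786314469}
```

View pics/scene0.png

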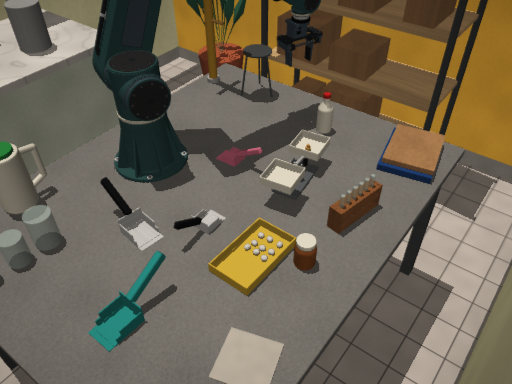

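View pics/top0.png

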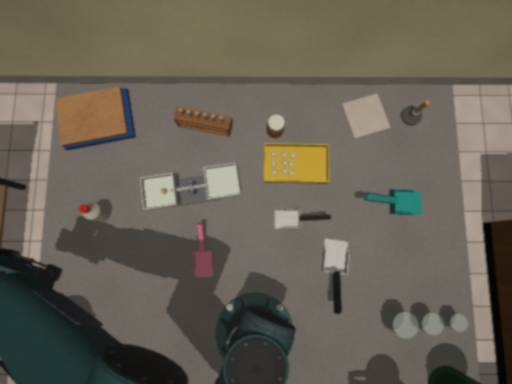

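View pics/wrist0.png

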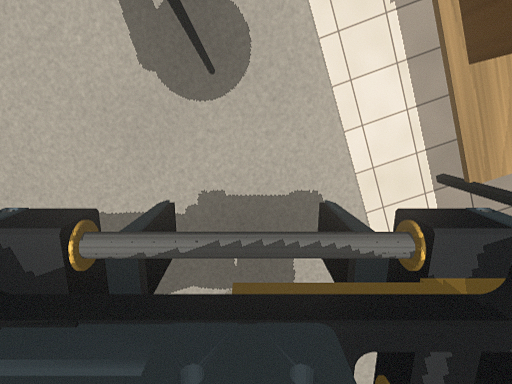

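Top view: two black-handled scoops, small at (300,217) and big at (336,262). Pink is at (203,255) and turquoise at (400,200). By the description it's the small one at (300,217). The tray is at (296,163), the empty pan at (222,181) and the weight pan at (158,190).

Run:
```python
from h import *
d=pickle.load(open('top0.pkl','rb'));im=d['pixels'];print(d['camera_matrix'])
e=pickle.load(open('scene0.pkl','rb'));print(e['camera_matrix'][0][0])
bgr=cv2.cvtColor(im,cv2.COLOR_RGB2BGR)
c=cv2.resize(bgr[130:240,130:345],None,fx=3.7,fy=3.7,interpolation=cv2.INTER_CUBIC);cv2.imwrite('pics/c1.png',c)
b2=cv2.cvtColor(e['pixels'],cv2.COLOR_RGB2BGR)
c=cv2.resize(b2[120:300,165:325],None,fx=3.3,fy=3.3,interpolation=cv2.INTER_CUBIC);cv2.imwrite('pics/c2.png',c)
hsv=cv2.cvtColor(bgr,cv2.COLOR_BGR2HSV)
def blobs(m,off=(0,0),mn=8):
    n,l,st,ce=cv2.connectedComponentsWithStats(m.astype(np.uint8))
    for i in range(1,n):
        if st[i,4]>=mn:
            pts=np.argwhere(l==i)[:,::-1].astype(np.float32); r=cv2.minAreaRect(pts)
            print(ce[i]+off,st[i],r)
            print('  corners',np.round(cv2.boxPoints(r),1).tolist())
y=cv2.inRange(hsv,(18,120,80),(35,255,255)); print('yellow');blobs(y>0,mn=300)
g=im.max(2).astype(int)
roi=np.zeros(g.shape,bool);roi[200:235,265:340]=1
print('white scoop');blobs((g>170)&roi)
print('black');blobs((g<50)&roi)
roi=np.zeros(g.shape,bool);roi[155:215,135:245]=1
print('pans');blobs((g>165)&roi,mn=100)
print('floor levels',g[217,265:340].tolist())
```

```text
[[373.01361114   0.         252.880163  ]
 [  0.         373.01361114 185.49613621]
 [  0.           0.           1.        ]]
466.7495260568893
yellow
[297.03253425 162.5552226 ] [ 263  143   66   40 2336] ((295.5, 162.5), (39.0, 65.0), 90.0)
  corners [[263.0, 143.0], [328.0, 143.0], [328.0, 182.0], [263.0, 182.0]]
white scoop
[285.77329193 218.42546584] [276 211  22  17 322] ((286.5, 219.0), (16.0, 21.0), 90.0)
  corners [[276.0, 211.0], [297.0, 211.0], [297.0, 227.0], [276.0, 227.0]]
black
[314.92929293 217.03030303] [301 215  29   5  99] ((314.99859619140625, 216.97377014160156), (3.4163241386413574, 28.066415786743164), 86.98721313476562)
  corners [[300.8999938964844, 216.0], [328.8999938964844, 214.5], [329.1000061035156, 217.89999389648438], [301.1000061035156, 219.39999389648438]]
pans
[222.23479319 181.09002433] [206 166  33  31 822] ((222.08999633789062, 181.12998962402344), (28.00143051147461, 29.839906692504883), 81.8698959350586)
  corners [[205.3000030517578, 169.39999389648438], [234.89999389648438, 165.1999969482422], [238.8000030517578, 192.89999389648438], [209.3000030517578, 197.10000610351562]]
[158.99731183 191.34811828] [145 176  30  31 744] ((159.2154083251953, 191.2230682373047), (27.78377914428711, 28.155881881713867), 82.87498474121094)
  corners [[143.5, 179.1999969482422], [171.5, 175.6999969482422], [174.89999389648438, 203.3000030517578], [147.0, 206.8000030517578]]
floor levels [116, 116, 116, 117, 117, 117, 116, 117, 122, 141, 165, 180, 185, 185, 185, 186, 184, 185, 185, 185, 185, 185, 185, 184, 184, 184, 183, 183, 182, 182, 182, 180, 168, 135, 89, 55, 44, 41, 41, 41, 40, 41, 40, 39, 40, 41, 40, 42, 39, 39, 40, 39, 39, 40, 40, 40, 38, 39, 38, 39, 38, 38, 38, 38, 44, 65, 93, 109, 115, 115, 115, 114, 115, 116, 115]
```

View pics/c1.png

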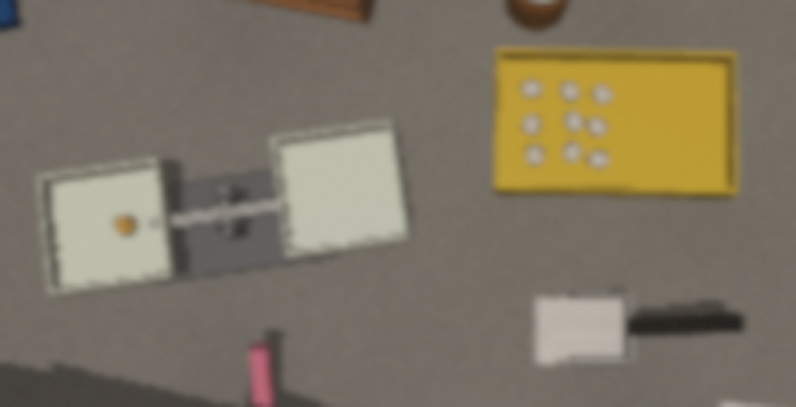

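View pics/c2.png

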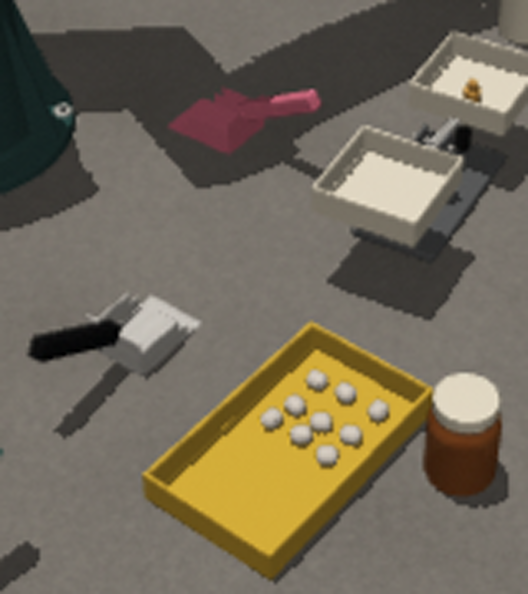

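Run:
```python
from h import *
d=pickle.load(open('top0.pkl','rb'));e=pickle.load(open('scene0.pkl','rb'))
for n,p,z in [('trayTL',(263.5,143),34),('TR',(329.5,143.5),34),('BR',(329.5,182.8),34),('BL',(263,182),34),
 ('lip',(274.3,219),0),('lipU',(274.3,210),0),('lipL',(274.3,228),0),('back',(300,217.3),44),('htail',(330.5,216.2),99),('hmid',(315,217),70),('jar',(276,119),100)]:
    print(n,onz(d,*p,z).round(0))
c=lambda u,v:(130+u/3.7,130+v/3.7); s=lambda u,v:(165+u/3.3,120+v/3.3)
def tri(a,b):
    c1,r1=ray(d,*a);c2,r2=ray(e,*b);r1/=np.linalg.norm(r1);r2/=np.linalg.norm(r2)
    A=np.stack([r1,-r2],1);k=np.linalg.lstsq(A,c2-c1,rcond=None)[0];p,q=c1+k[0]*r1,c2+k[1]*r2
    return ((p+q)/2).round(0),np.linalg.norm(p-q).round(1)
# pan outer rim corners: crop1 image: TL(270,135) TR(395,118) BR(409,238) BL(285,258)
print('TL',tri(c(270,135),s(465,158)));print('TR',tri(c(395,118),s(413,238)))
print('BR',tri(c(409,238),s(315,184)));print('BL',tri(c(285,258),s(366,127)))
print('htail',tri((330,215.5),s(34,345)))
for p in [(532,89),(569,91),(603,94),(531,124),(573,121),(597,127),(535,155),(571,153),(598,160)]: print(onz(d,*c(*p),13).round(0),end=' ')
```

```text
trayTL [697. -33.  34.]
TR [ 696. -286.   34.]
BR [ 543. -281.   34.]
BL [546. -31.  34.]
lip [409. -74.   0.]
lipU [444. -75.   0.]
lipL [375. -74.   0.]
back [ 412. -166.   44.]
htail [ 412. -267.   99.]
hmid [ 412. -217.   70.]
jar [770. -77. 100.]
TL (array([587., 186., 120.]), np.float64(3.9))
TR (array([606.,  66., 106.]), np.float64(1.0))
BR (array([489.,  54., 124.]), np.float64(9.7))
BL (array([471., 171., 115.]), np.float64(7.9))
htail (array([ 413., -264.,  107.]), np.float64(1.9))
[659. -73.  13.] [ 657. -112.   13.] [ 654. -147.   13.] [622. -72.  13.] [ 625. -116.   13.] [ 619. -141.   13.] [589. -76.  13.] [ 591. -113.   13.] [ 584. -141.   13.]
```

Emit:
send_rows(gripper=[100, 100, 100, 100, 100, 100, 100, 100, 100, 100, 100, 100, 100, 100, 100, 100, 100, 100, 100, 100], travel=[[38.5, -40.9, 5], [38.5, -40.9, 5], [38.5, -40.9, 5], [38.5, -40.9, 5], [38.5, -40.9, 5], [38.5, -40.9, 5], [38.5, -40.9, 5], [38.5, -40.9, 5], [38.5, -40.9, 5], [38.5, -40.9, 5], [24.5, -87.8, -1.3], [24.5, -87.8, -1.3], [24.5, -87.8, -1.3], [24.5, -87.8, -1.3], [24.5, -87.8, -1.3], [24.5, -87.8, -1.3], [24.5, -87.8, -1.3], [24.5, -87.8, -1.3], [24.5, -87.8, -1.3], [24.5, -87.8, -1.3]], yaw=[-1.227, -1.227, -1.227, -1.227, -1.227, -1.227, -1.227, -1.227, -1.227, -1.227, -1.227, -1.227, -1.227, -1.227, -1.227, -1.227, -1.227, -1.227, -1.227, -1.227])

```text
t: 2.65
tcp_pos: [480.2, -218.1, 200.8]
tool_rot: [[-0.001, 1.0, -0.0], [1.0, 0.001, 0.0], [0.0, -0.0, -1.0]]
ft_force: [-0.1, -0.7, -0.4]
gripper_width: 1.001
```

Run:
```python
from h import *
d=grab('wrist','w1');s=d['state'];print(s['tcp_pos'],s['tool_rot'][:,0],s['t'],s['joint_positions'])
```

```text
[ 480.24901697 -218.06754067  200.8215627 ] [-7.93793309e-04  9.99999634e-01  3.19040520e-04] 2.65 [-4.70514406e-01  1.24484612e-01  2.08892779e+00  2.19062714e-04
  9.28538702e-01 -4.71439488e-01]
```

View pics/w1.png

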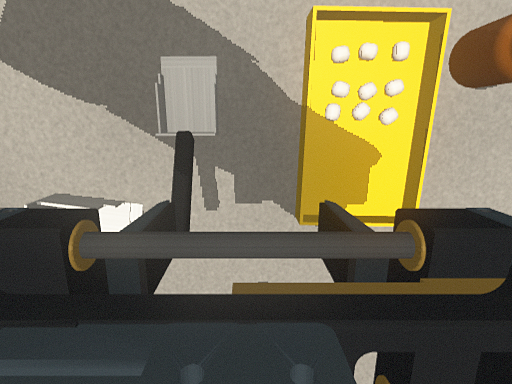

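Run:
```python
from h import *
d=pickle.load(open('w1.pkl','rb'))
for n,p,z in [('lipL',(163,57),0),('lipR',(215.5,57),0),('backL',(157.5,135),44),('backR',(215,134.5),44),('hbase',(184,134),50),('hL',(174.5,195),75),('hR',(191.5,195),75),
 ('trTL',(314,7),34),('trTR',(450,10),34),('trBR',(417,226),34),('trBL',(297,223),34),('fTL',(319,19),4),('fTR',(437,22),4),
 ]: print(n,onz(d,*p,z).round(1))
im=d['pixels'];m=((im.min(2)>190)).astype(np.uint8);m[:, :320]=0;m[130:]=0
n,l,st,ce=cv2.connectedComponentsWithStats(m)
for i in range(1,n):
    if st[i,4]>40: print(ce[i].round(0),st[i,4],onz(d,*ce[i],12).round(0))
```

```text
lipL [377.9 -76.4   0. ]
lipR [442.  -76.4   0. ]
backL [ 378. -168.   44.]
backR [ 443.9 -167.5   44. ]
hbase [ 409.7 -166.6   50. ]
hL [ 401.4 -230.9   75. ]
hR [ 420.  -230.9   75. ]
trTL [552.  -34.1  34. ]
trTR [697.7 -37.   34. ]
trBR [ 697.2 -282.5   34. ]
trBL [ 544.1 -278.5   34. ]
fTL [565.  -36.1   4. ]
fTR [703.9 -39.3   4. ]
[369.  50.] 194 [624. -71.  12.]
[402.  50.] 199 [662. -71.  12.]
[341.  53.] 196 [591. -74.  12.]
[341.  88.] 186 [ 594. -114.   12.]
[395.  87.] 187 [ 659. -112.   12.]
[368.  90.] 189 [ 627. -116.   12.]
[362. 110.] 178 [ 622. -140.   12.]
[333. 111.] 176 [ 586. -141.   12.]
[389. 116.] 173 [ 656. -146.   12.]
```

Emit:
send_rows(gripper=[50, 50, 50, 50, 50, 50, 50, 50, 50], travel=[[-7, -0.2, -7], [-7, -0.2, -7], [-7, -0.2, -7], [-7, -0.2, -11], [-7, -0.2, -14.7], [-7, -0.2, -14.7], [-7, -0.2, -14.7], [-7, -0.2, -14.7], [-7, -0.2, -14.7]], yaw=[0, 0, 0, 0, 0, 0, 0, 0, 0])

```text
t: 3.82
tcp_pos: [411.0, -221.0, 55.0]
tool_rot: [[-0.001, 1.0, 0.002], [1.0, 0.001, -0.001], [-0.001, 0.002, -1.0]]
ft_force: [-0.0, 0.8, 0.0]
gripper_width: 0.499
```

Run:
```python
from h import *
d=grab('wrist','w2');s=d['state'];print(s['tcp_pos'],s['t'],s['gripper_width'])
```

```text
[ 410.9617185  -221.01915808   54.97623736] 3.825 0.49872765517834267
```

View pics/w2.png

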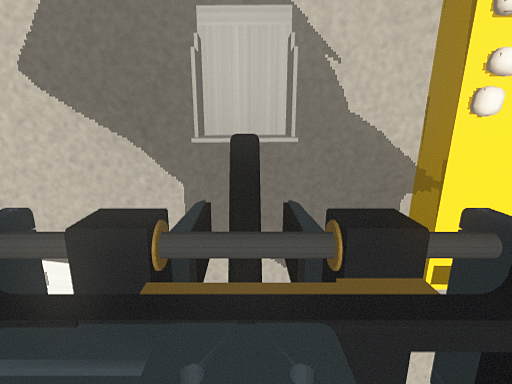

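The small scoop's handle is centred between the fingers at (245,200), with the bowl at (245,75). I'll grip it and lift a little.

Emit:
send_rows(gripper=[0, 0, 0, 0, 0, 0, 0, 0, 0, 0], travel=[[0, 0, 0], [0, 0, 0], [0, 0, 0], [0, 0, 0], [0, 0, 0], [0, 0, 1], [0, 0, 2.5], [0, 0, 4], [0, 0, 5], [0, 0, 5]], yaw=[0, 0, 0, 0, 0, 0, 0, 0, 0, 0], squeeze=60)

```text
t: 5.12
tcp_pos: [410.8, -221.0, 104.9]
tool_rot: [[-0.001, 1.0, 0.002], [1.0, 0.001, -0.001], [-0.001, 0.002, -1.0]]
ft_force: [0.5, -0.0, -1.3]
gripper_width: 0.199
```

Run:
```python
from h import *
d=grab('wrist','w3');s=d['state'];print(s['tcp_pos'],s['t'],s['gripper_width'],s['ft_force'],s['wrist_torque'])
```

```text
[ 410.78960449 -220.99520827  104.92283045] 5.125 0.19865520641167186 [ 0.46926087 -0.00642251 -1.26864225] [-0.1704248   0.07674458 -0.02688244]
```

View pics/w3.png

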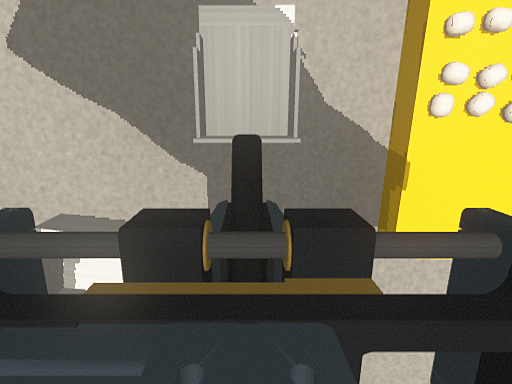

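Emit:
send_rows(gripper=[0, 0, 0], travel=[[0, 0, 5], [0, 0, 9], [0, 0, 9]], yaw=[0, 0, 0])

```text
t: 5.55
tcp_pos: [411.5, -221.4, 196.0]
tool_rot: [[-0.001, 1.0, 0.004], [1.0, 0.001, -0.002], [-0.002, 0.004, -1.0]]
ft_force: [-0.8, -0.2, -1.6]
gripper_width: 0.194
```

Emit:
send_rows(gripper=[0, 0], travel=[[0, 0, 0], [0, 0, 0]], yaw=[0, 0], squeeze=15)

```text
t: 5.8
tcp_pos: [409.5, -220.2, 192.4]
tool_rot: [[-0.001, 1.0, -0.002], [1.0, 0.001, 0.001], [0.001, -0.002, -1.0]]
ft_force: [-0.3, -1.0, -1.6]
gripper_width: 0.195
```

```bash
cat > look.py <<'E'
import sys
from h import *
d=grab('wrist',sys.argv[1]);s=d['state'];print(s['tcp_pos'].round(1),s['t'],s['gripper_width'].round(3),s['ft_force'].round(2),s['wrist_torque'].round(3))
E
python3 look.py w4
```

```text
Traceback (most recent call last):
  File "look.py", line 3, in <module>
    d=grab('wrist',sys.argv[1]);s=d['state'];print(s['tcp_pos'].round(1),s['t'],s['gripper_width'].round(3),s['ft_force'].round(2),s['wrist_torque'].round(3))
                                                                                ^^^^^^^^^^^^^^^^^^^^^^^^
AttributeError: 'float' object has no attribute 'round'
```

View pics/w4.png

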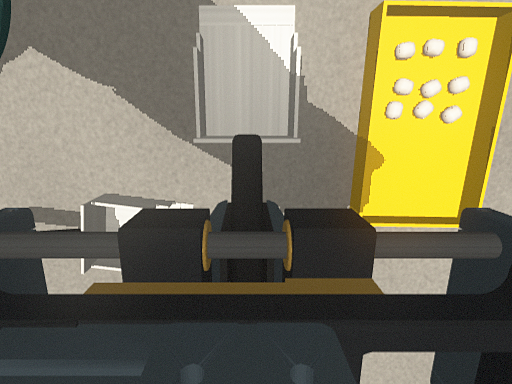

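Still level at 15 N (lip at (247,6), back wall at (247,140)). I'll lower the squeeze.

Emit:
send_rows(gripper=[0, 0, 0], travel=[[0, 0, 0], [0, 0, 0], [0, 0, 0]], yaw=[0, 0, 0], squeeze=7)

```text
t: 6.22
tcp_pos: [410.3, -220.7, 193.8]
tool_rot: [[-0.001, 1.0, -0.0], [1.0, 0.001, 0.0], [0.0, -0.0, -1.0]]
ft_force: [0.7, -0.3, -1.8]
gripper_width: 0.195
```

```bash
sed -i "s/s\['gripper_width'\].round(3)/s['gripper_width']/" look.py
python3 look.py w5
```

```text
[ 410.3 -220.7  193.8] 6.225 0.1951596605008726 [ 0.67 -0.31 -1.82] [-0.229  0.046 -0.007]
```

View pics/w5.png

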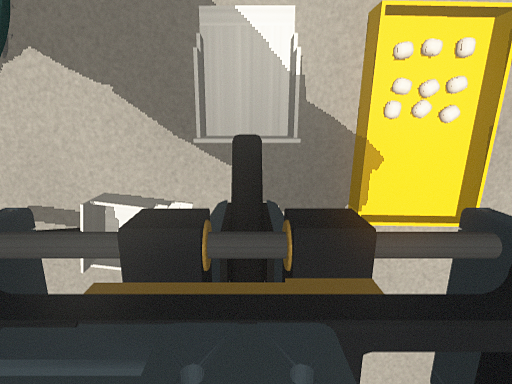

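Emit:
send_rows(gripper=[0, 0, 0], travel=[[0, 0, 0], [0, 0, 0], [0, 0, 0]], yaw=[0, 0, 0], squeeze=4)

```text
t: 6.65
tcp_pos: [410.3, -220.8, 194.0]
tool_rot: [[-0.001, 1.0, 0.0], [1.0, 0.001, -0.0], [-0.0, 0.0, -1.0]]
ft_force: [-0.6, 0.4, -1.6]
gripper_width: 0.191
```

```bash
python3 look.py w6
```

```text
[ 410.3 -220.8  194. ] 6.65 0.19132340103557055 [-0.59  0.41 -1.57] [-0.152 -0.003 -0.001]
```

View pics/w6.png

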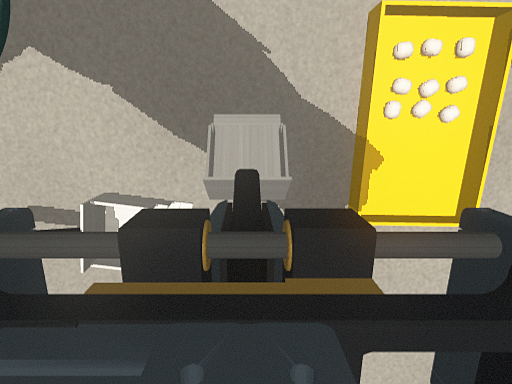

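```bash
cat > tilt.py <<'E'
from h import *
from scipy.optimize import brentq
# tilt th (nose down +), from lip row in wrist image; scoop in plane of tool x / world z
def lippt(s,th):
    X=np.array(s['tool_rot'])[:,0]; Z=np.array([0,0,1.]); G=np.array(s['tcp_pos'])+19*Z
    return G+X*(145*np.cos(th)-73*np.sin(th))+Z*(-73*np.cos(th)-145*np.sin(th))
def tilt(d,v):
    f=lambda th: proj(d,lippt(d['state'],th))[1]-v
    ths=np.radians(np.arange(-40,90,2)); fs=[f(t) for t in ths]
    return [round(np.degrees(brentq(f,ths[i],ths[i+1])),1) for i in range(len(ths)-1) if fs[i]*fs[i+1]<0]
E
python3 - <<'E'
from tilt import *
for n,v in [('w5',6),('w6',114)]:
    d=pickle.load(open(n+'.pkl','rb')); t=tilt(d,v); print(n,t,[lippt(d['state'],np.radians(x)).round(0) for x in t])
E
```

```text
w5 [np.float64(0.0)] [array([410., -76., 140.])]
w6 [np.float64(36.8)] [array([ 410., -148.,   68.])]
```

Emit:
send_rows(gripper=[0, 0, 0, 0, 0, 0, 0, 0, 0, 0], travel=[[0, 0, -4], [0, 0, -6], [0, 0, -8], [0, 0, -10], [0, 0, -11.5], [0, 0, -13], [0, 0, -13.9], [0, 0, -13.9], [0, 0, -13.9], [0, 0, -13.9]], yaw=[0, 0, 0, 0, 0, 0, 0, 0, 0, 0], squeeze=6)

```text
t: 7.95
tcp_pos: [410.4, -220.8, 55.3]
tool_rot: [[-0.001, 1.0, 0.0], [1.0, 0.001, -0.0], [-0.0, 0.0, -1.0]]
ft_force: [0.3, 0.5, -1.9]
gripper_width: 0.196
```

Emit:
send_rows(gripper=[0, 0], travel=[[0, 0, 0], [0, 0, 0]], yaw=[0, 0], squeeze=60)

```text
t: 8.2
tcp_pos: [410.4, -220.7, 55.1]
tool_rot: [[-0.001, 1.0, 0.0], [1.0, 0.001, -0.0], [-0.0, 0.0, -1.0]]
ft_force: [-0.9, -0.1, -1.0]
gripper_width: 0.193
```

```bash
python3 look.py w7
```

```text
[ 410.4 -220.7   55.1] 8.2 0.19296638404562114 [-0.89 -0.11 -0.97] [-0.105  0.04  -0.014]
```

View pics/w7.png

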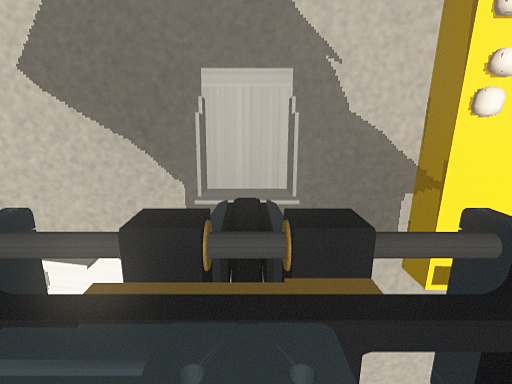

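Run:
```python
from h import *
for n,a,b in [('w2',5,140),('w7',68,202)]:
    d=pickle.load(open(n+'.pkl','rb')); print(n,onz(d,246,a,0).round(1),[onz(d,246,b,z).round(1)[1] for z in (44,55,65)])
d=grab('scene','s7');b2=cv2.cvtColor(d['pixels'],cv2.COLOR_RGB2BGR)
cv2.imwrite('pics/s7c.png',cv2.resize(b2[130:280,120:300],None,fx=4,fy=4,interpolation=cv2.INTER_CUBIC))
```

```text
w2 [410.4 -75.2   0. ] [np.float64(-167.4), np.float64(-166.7), np.float64(-166.0)]
w7 [ 409.8 -116.7    0. ] [np.float64(-208.3), np.float64(-205.1), np.float64(-202.2)]
```

View pics/s7c.png

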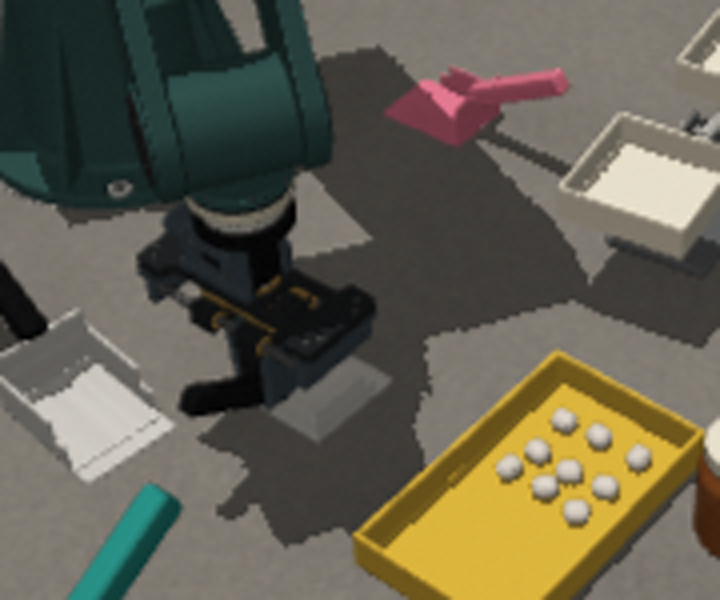

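Emit:
send_rows(gripper=[50, 50, 50, 50, 50, 50, 50], travel=[[0, 0, 0], [0, 0, 0], [0, 0, 0], [0, -2, 0], [0, -4.1, 0], [0, -4.1, -0.1], [0, -4.1, -0.1]], yaw=[0, 0, 0, 0, 0, 0, 0])

```text
t: 9.18
tcp_pos: [409.9, -261.9, 53.7]
tool_rot: [[-0.0, 1.0, -0.0], [1.0, 0.0, 0.0], [0.0, -0.0, -1.0]]
ft_force: [-0.1, -0.1, 0.5]
gripper_width: 0.501
```

```bash
python3 look.py w8; python3 -c "
from h import *
d=pickle.load(open('w8.pkl','rb'));print(onz(d,246,5,0))"
```

```text
[ 409.9 -261.9   53.7] 9.175 0.5009262223880727 [-0.07 -0.14  0.53] [-0.065  0.031 -0.015]
[ 409.45254887 -116.39447574    0.        ]
```

View pics/w8.png

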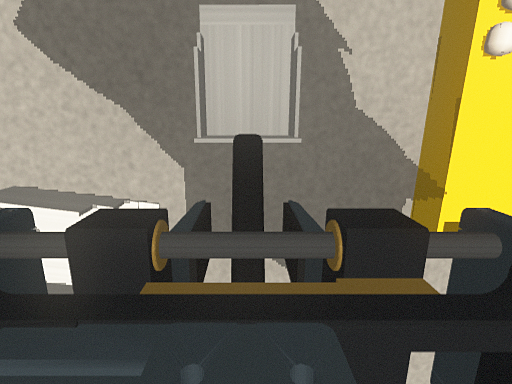

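Emit:
send_rows(gripper=[0, 0, 0, 0, 0, 0, 0, 0, 0, 0, 0, 0, 0, 0, 0, 0, 0], travel=[[0, 0, 0], [0, 0, 0], [0, 0, 0], [0, 0, 0], [0, 0, 2], [0, 0, 5], [0, 0, 6.5], [4, -1.5, 6.5], [9, -3, 6.5], [14, -4.5, 6.5], [18, -5.5, 6.5], [19.6, -5.5, 6.5], [19.6, -5.5, 5], [19.6, -5.5, 3], [19.6, -5.5, 2], [19.6, -5.5, 2], [19.6, -5.5, 2]], yaw=[0, 0, 0, 0, 0, 0, 0, 0, 0, 0, 0, 0, 0, 0, 0, 0, 0], squeeze=60)

```text
t: 11.35
tcp_pos: [606.3, -316.9, 74.3]
tool_rot: [[-0.001, 1.0, 0.0], [1.0, 0.001, -0.0], [-0.0, 0.0, -1.0]]
ft_force: [-0.1, 0.0, -1.6]
gripper_width: 0.195
```

```bash
python3 look.py w9
```

```text
[ 606.3 -316.9   74.3] 11.35 0.19535130894498867 [-0.1   0.04 -1.61] [-0.145  0.081  0.034]
```

View pics/w9.png

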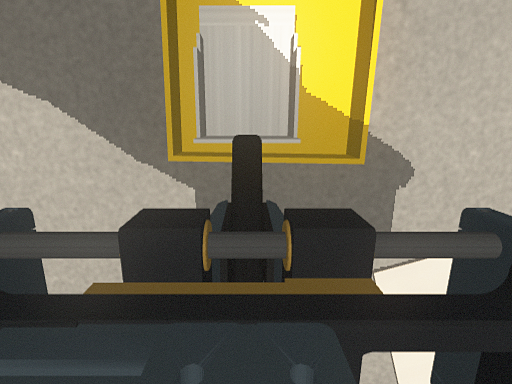

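Emit:
send_rows(gripper=[0, 0, 0, 0], travel=[[0, 0, -1], [0, 0, -1.5], [0, 0, -1.7], [0, 0, -1.7]], yaw=[0, 0, 0, 0])

```text
t: 11.9
tcp_pos: [606.3, -317.1, 57.6]
tool_rot: [[-0.001, 1.0, -0.0], [1.0, 0.001, -0.0], [-0.0, -0.0, -1.0]]
ft_force: [-5.7, -0.1, 11.6]
gripper_width: 0.196
```

```bash
python3 look.py w10
python3 - <<'E'
from h import *
d=grab('scene','s10');b2=cv2.cvtColor(d['pixels'],cv2.COLOR_RGB2BGR)
cv2.imwrite('pics/s10c.png',cv2.resize(b2[170:320,170:340],None,fx=4,fy=4,interpolation=cv2.INTER_CUBIC))
d=grab('top','t10');b2=cv2.cvtColor(d['pixels'],cv2.COLOR_RGB2BGR)
cv2.imwrite('pics/t10c.png',cv2.resize(b2[100:240,230:400],None,fx=4,fy=4,interpolation=cv2.INTER_CUBIC))
E
```

```text
[ 606.3 -317.1   57.6] 11.9 0.19595890278861075 [-5.66 -0.15 11.57] [0.437 1.232 0.3  ]
```

View pics/s10c.png

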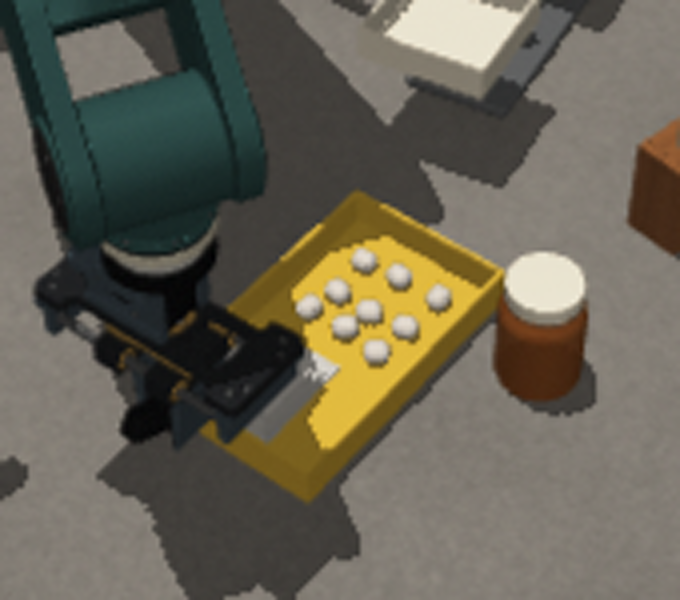

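View pics/t10c.png

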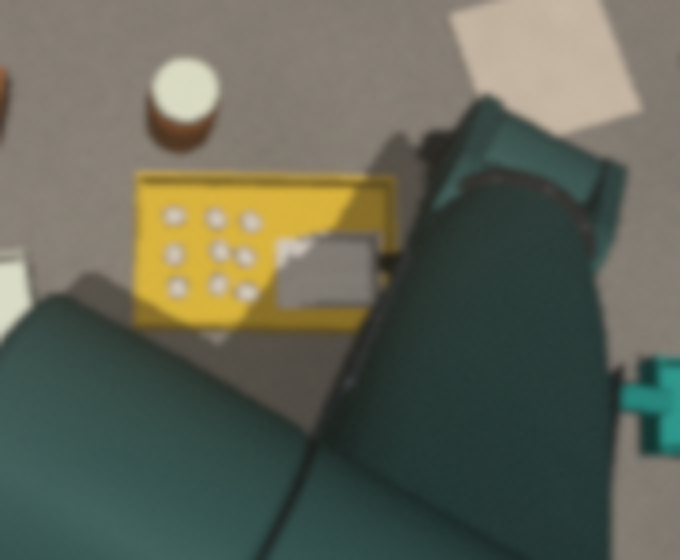

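Emit:
send_rows(gripper=[0, 0, 0, 0, 0, 0, 0, 0, 0, 0, 0, 0, 0, 0, 0, 0, 0], travel=[[0, 0, 0.05], [0, 0.8, 0.05], [0, 1.6, 0.05], [0, 2.4, 0.05], [0, 3.2, 0.05], [0, 4, 0.05], [0, 4.8, 0.05], [0, 5.6, 0.05], [0, 6.4, 0.05], [0, 7.2, 0.05], [0, 8, 0.05], [0, 8.8, 0.05], [0, 9.6, 0.05], [0, 10.4, 0.05], [0, 11.2, 0.05], [0, 11.8, 0.05], [0, 11.8, 0.05]], yaw=[0, 0, 0, 0, 0, 0, 0, 0, 0, 0, 0, 0, 0, 0, 0, 0, 0])

```text
t: 14.18
tcp_pos: [606.7, -198.1, 57.7]
tool_rot: [[-0.001, 1.0, 0.001], [1.0, 0.001, -0.0], [-0.0, 0.001, -1.0]]
ft_force: [1.3, 0.2, 5.4]
gripper_width: 0.198
```

```bash
python3 look.py w11
```

```text
[ 606.7 -198.1   57.7] 14.175 0.19770467986075763 [1.35 0.17 5.41] [ 0.158 -0.157  0.035]
```

View pics/w11.png

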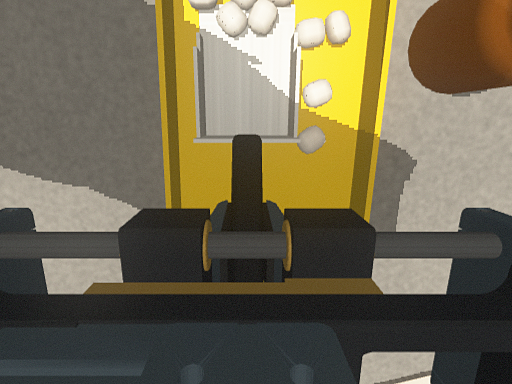

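Emit:
send_rows(gripper=[0, 0, 0, 0, 0], travel=[[0, 0.5, 0], [0, 0.9, 0], [0, 1.2, 0], [0, 1.2, 0], [0, 1.2, 0]], yaw=[0, 0, 0, 0, 0])

```text
t: 14.85
tcp_pos: [606.8, -186.9, 57.8]
tool_rot: [[-0.001, 1.0, 0.001], [1.0, 0.001, -0.001], [-0.001, 0.001, -1.0]]
ft_force: [0.5, -4.6, 6.4]
gripper_width: 0.191
```

```bash
python3 look.py w12
python3 - <<'E'
from h import *
d=grab('scene','s12');b2=cv2.cvtColor(d['pixels'],cv2.COLOR_RGB2BGR)
cv2.imwrite('pics/s12c.png',cv2.resize(b2[190:300,200:330],None,fx=5,fy=5,interpolation=cv2.INTER_CUBIC))
d=grab('top','t12');b2=cv2.cvtColor(d['pixels'],cv2.COLOR_RGB2BGR)
cv2.imwrite('pics/t12c.png',cv2.resize(b2[120:200,240:350],None,fx=6,fy=6,interpolation=cv2.INTER_CUBIC))
E
```

```text
[ 606.8 -186.9   57.8] 14.85 0.19110796041372735 [ 0.45 -4.61  6.38] [-0.557  0.092  0.007]
```

View pics/w12.png

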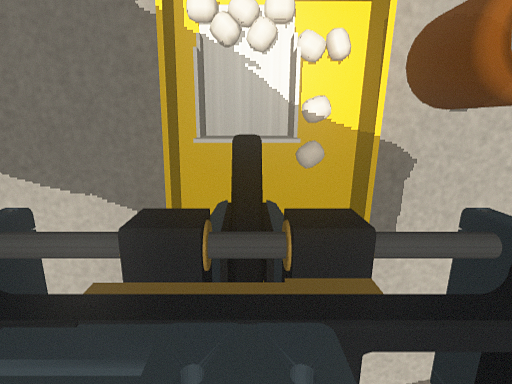

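View pics/s12c.png

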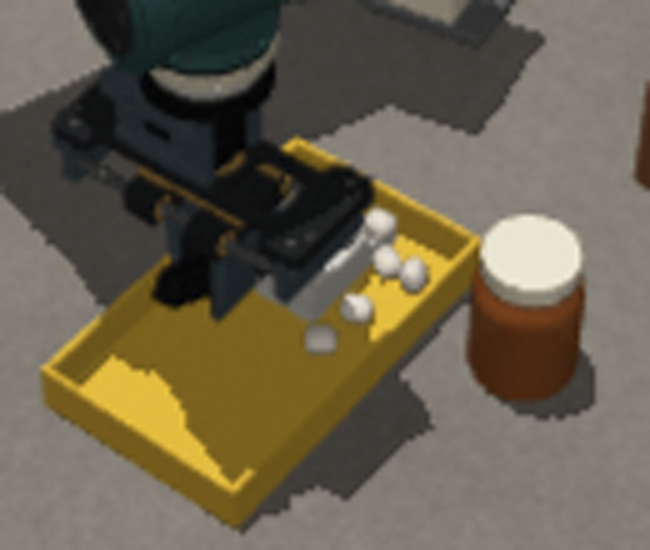

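View pics/t12c.png

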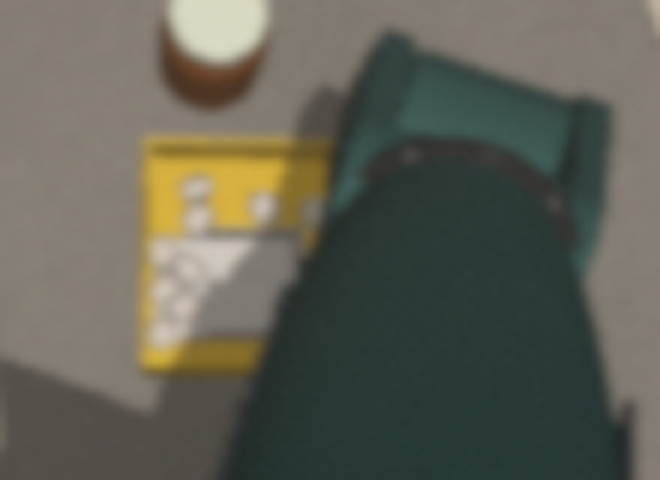

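Emit:
send_rows(gripper=[0, 0, 0, 0, 0, 0, 0], travel=[[-0.4, 0, 0.03], [-0.8, 0, 0.03], [-1.2, 0, 0.03], [-1.5, 0, 0.03], [-1.5, 0.2, 0.03], [-1.5, 0.4, 0.03], [-1.5, 0.4, 0.03]], yaw=[0, 0, 0, 0, 0, 0, 0])

```text
t: 15.88
tcp_pos: [591.0, -183.1, 57.8]
tool_rot: [[-0.002, 1.0, -0.0], [1.0, 0.002, -0.001], [-0.001, -0.0, -1.0]]
ft_force: [0.6, -4.2, 4.9]
gripper_width: 0.2
```

```bash
python3 look.py w13
```

```text
[ 591.  -183.1   57.8] 15.875 0.199693721543461 [ 0.58 -4.17  4.94] [-0.907 -0.086 -0.116]
```

View pics/w13.png

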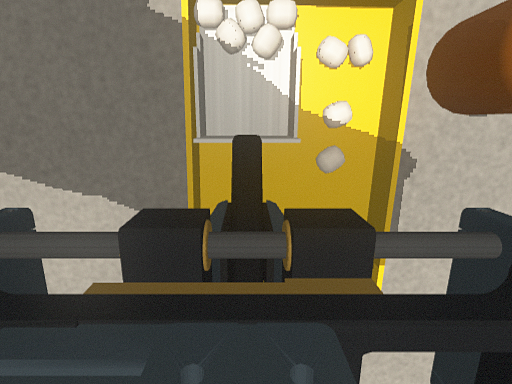

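Emit:
send_rows(gripper=[0, 0, 0, 0, 0, 0, 0, 0], travel=[[0, 0, 0.2], [0, -0.1, 0.5], [0, -0.1, 0.9], [0, -0.1, 1.3], [0, -0.1, 1.7], [0, -0.1, 2.1], [0, -0.1, 2.3], [0, -0.1, 2.3]], yaw=[0, 0, 0, 0, 0, 0, 0, 0])

```text
t: 16.92
tcp_pos: [591.4, -183.7, 80.9]
tool_rot: [[-0.001, 1.0, 0.0], [1.0, 0.001, -0.0], [-0.0, 0.0, -1.0]]
ft_force: [-0.8, 0.8, -1.7]
gripper_width: 0.195
```

```bash
python3 look.py w14
python3 - <<'E'
from h import *
d=grab('scene','s14');b2=cv2.cvtColor(d['pixels'],cv2.COLOR_RGB2BGR)
cv2.imwrite('pics/s14c.png',cv2.resize(b2[190:300,200:330],None,fx=5,fy=5,interpolation=cv2.INTER_CUBIC))
E
```

```text
[ 591.4 -183.7   80.9] 16.925 0.19492170295164557 [-0.76  0.84 -1.7 ] [-0.262  0.001 -0.02 ]
```

View pics/w14.png

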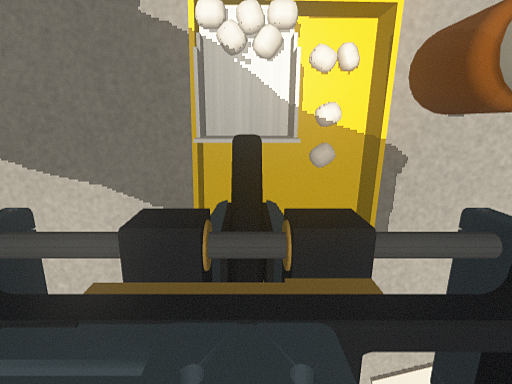

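View pics/s14c.png

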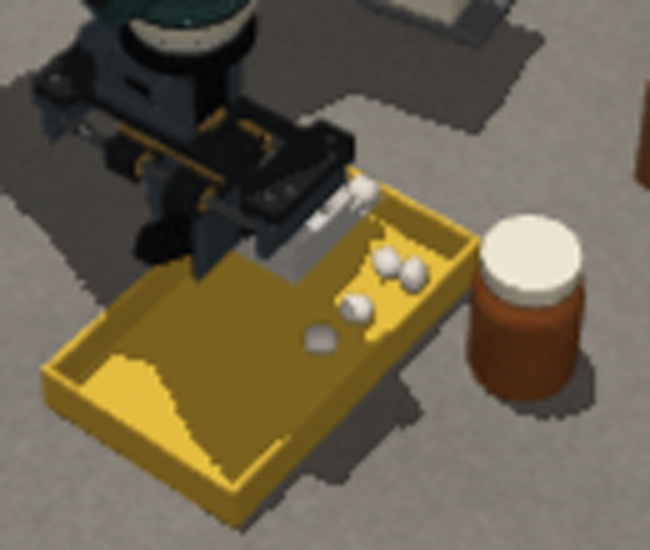

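Emit:
send_rows(gripper=[0, 0, 0, 0, 0, 0, 0, 0, 0, 0, 0], travel=[[0, 0, 0.4], [0, 0, 0.8], [0, 0, 1.2], [0, 0, 1.4], [0, 1, 1.4], [0, 1.9, 1.4], [0, 2.5, 1.4], [0, 2.8, 1.4], [0, 3, 1.4], [0, 3, 1.4], [0, 3, 1.4]], yaw=[0, 0, 0, 0, 0, 0, 0, 0, 0, 0, 0])

```text
t: 18.4
tcp_pos: [591.3, -153.9, 94.7]
tool_rot: [[-0.001, 1.0, -0.0], [1.0, 0.001, -0.0], [-0.0, -0.0, -1.0]]
ft_force: [0.1, -0.0, -1.7]
gripper_width: 0.196
```

```bash
python3 look.py w15
```

```text
[ 591.3 -153.9   94.7] 18.4 0.1957740605493429 [ 0.1  -0.01 -1.74] [-0.285  0.024 -0.016]
```

View pics/w15.png

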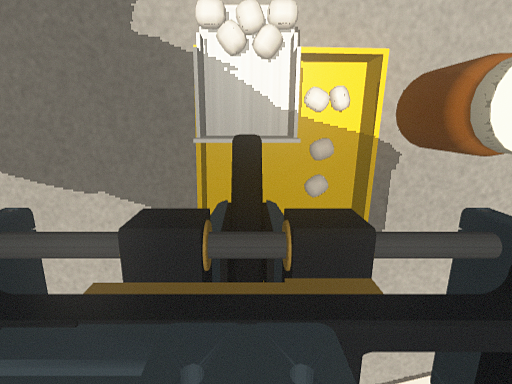

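Emit:
send_rows(gripper=[0, 0, 0, 0, 0, 0], travel=[[0, 0, -0.4], [0, 0, -0.8], [0, 0, -1.2], [0, 0, -1.6], [0, 0, -2], [0, 0, -2]], yaw=[0, 0, 0, 0, 0, 0], squeeze=15)

```text
t: 19.2
tcp_pos: [591.7, -153.9, 74.6]
tool_rot: [[-0.001, 1.0, 0.001], [1.0, 0.001, -0.0], [-0.0, 0.001, -1.0]]
ft_force: [1.5, -1.2, 0.3]
gripper_width: 0.196
```

```bash
python3 look.py w16
```

```text
[ 591.7 -153.9   74.6] 19.2 0.1955480259415775 [ 1.49 -1.19  0.35] [-0.423 -0.164 -0.087]
```

View pics/w16.png

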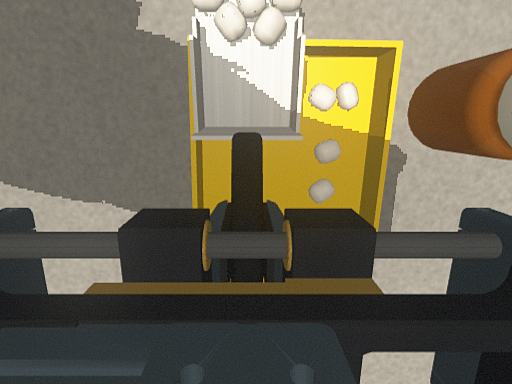

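Emit:
send_rows(gripper=[0, 0, 0, 0, 0, 0, 0], travel=[[0, 0, -0.4], [0, 0, -0.8], [0, 0, -1.2], [0, 0, -1.6], [0, 0, -2], [0, 0, -2.2], [0, 0, -2.2]], yaw=[0, 0, 0, 0, 0, 0, 0])

```text
t: 20.12
tcp_pos: [591.5, -154.0, 52.7]
tool_rot: [[-0.001, 1.0, 0.001], [1.0, 0.001, -0.0], [-0.0, 0.001, -1.0]]
ft_force: [1.0, -4.0, 1.6]
gripper_width: 0.201
```

```bash
python3 look.py w17
```

```text
[ 591.5 -154.    52.7] 20.125 0.2013573404601092 [ 0.98 -3.96  1.58] [-0.773 -0.104 -0.106]
```

View pics/w17.png

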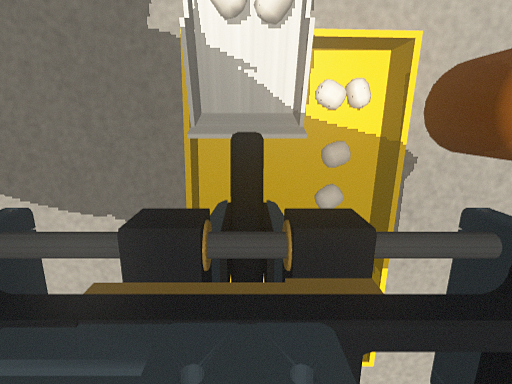

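Emit:
send_rows(gripper=[0, 0, 0, 0, 0, 0, 0, 0, 0, 0, 0, 0], travel=[[0, 0, 0], [0, 0, 0], [0, 0, 0.5], [0, 0, 1.5], [0, 0, 3], [0, 0, 5], [0, 0, 7.5], [0, 0, 10], [0, 0, 12.5], [0, 0, 14.5], [0, 0, 15.5], [0, 0, 15.5]], yaw=[0, 0, 0, 0, 0, 0, 0, 0, 0, 0, 0, 0], squeeze=60)

```text
t: 21.68
tcp_pos: [591.5, -153.7, 208.3]
tool_rot: [[-0.001, 1.0, 0.001], [1.0, 0.001, -0.0], [-0.0, 0.001, -1.0]]
ft_force: [0.4, -0.0, -2.9]
gripper_width: 0.194
```

```bash
python3 look.py w18
python3 - <<'E'
from h import *
d=grab('scene','s18');b2=cv2.cvtColor(d['pixels'],cv2.COLOR_RGB2BGR)
cv2.imwrite('pics/s18c.png',cv2.resize(b2[120:280,190:350],None,fx=3.7,fy=3.7,interpolation=cv2.INTER_CUBIC))
d=grab('top','t18');b2=cv2.cvtColor(d['pixels'],cv2.COLOR_RGB2BGR)
cv2.imwrite('pics/t18c.png',cv2.resize(b2[120:220,200:350],None,fx=5,fy=5,interpolation=cv2.INTER_CUBIC))
E
```

```text
[ 591.5 -153.7  208.3] 21.675 0.1943554908829854 [ 0.39 -0.03 -2.93] [-0.261  0.119 -0.035]
```

View pics/w18.png

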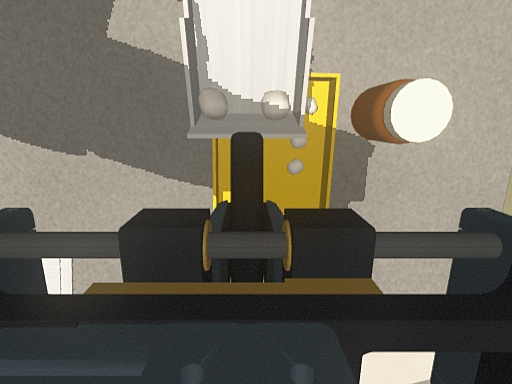

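View pics/s18c.png

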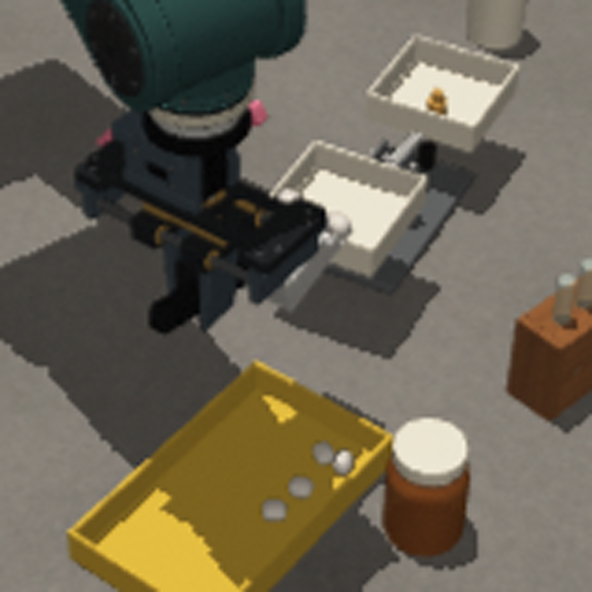

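View pics/t18c.png

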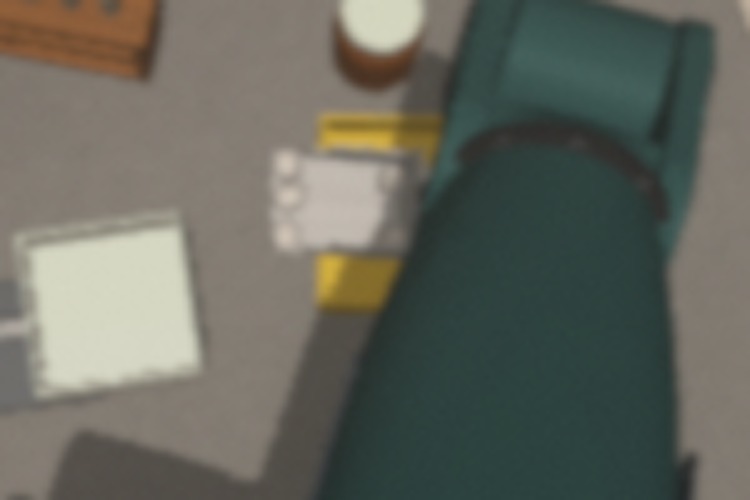

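Emit:
send_rows(gripper=[0, 0, 0, 0, 0, 0, 0, 0], travel=[[0, 4.5, 0], [0, 7.5, 0], [0, 9.3, 0], [0, 10.4, 0], [0, 10.9, 0], [0, 11.1, 0], [0, 11.2, 0], [0, 11.2, 0]], yaw=[0, 0, 0, 0, 0, 0, 0, 0])

```text
t: 22.82
tcp_pos: [591.3, -42.0, 207.8]
tool_rot: [[-0.001, 1.0, 0.0], [1.0, 0.001, -0.0], [-0.0, 0.0, -1.0]]
ft_force: [0.9, -0.0, -2.3]
gripper_width: 0.197
```

```bash
python3 look.py w19
python3 - <<'E'
from h import *
d=grab('scene','s19');b2=cv2.cvtColor(d['pixels'],cv2.COLOR_RGB2BGR)
cv2.imwrite('pics/s19c.png',cv2.resize(b2[100:260,210:370],None,fx=3.7,fy=3.7,interpolation=cv2.INTER_CUBIC))
d=grab('top','t19');b2=cv2.cvtColor(d['pixels'],cv2.COLOR_RGB2BGR)
cv2.imwrite('pics/t19c.png',cv2.resize(b2[110:220,150:310],None,fx=5,fy=5,interpolation=cv2.INTER_CUBIC))
E
```

```text
[591.3 -42.  207.8] 22.825 0.19703229648978138 [ 0.89 -0.04 -2.26] [-0.25   0.069 -0.028]
```

View pics/w19.png

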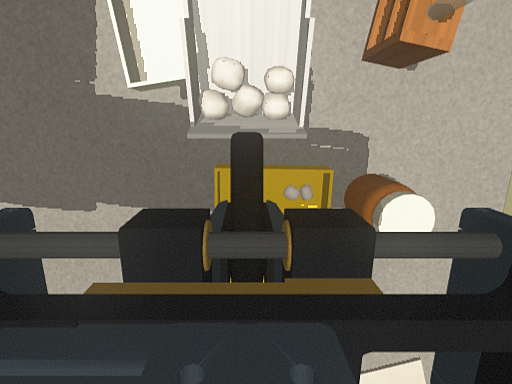

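View pics/s19c.png

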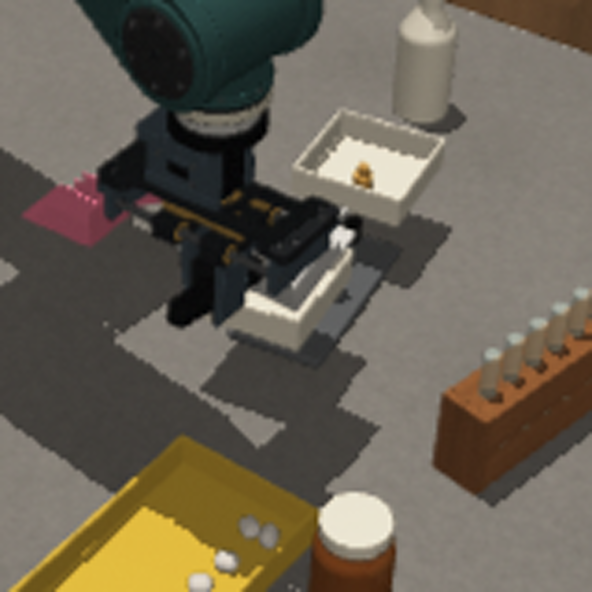

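View pics/t19c.png

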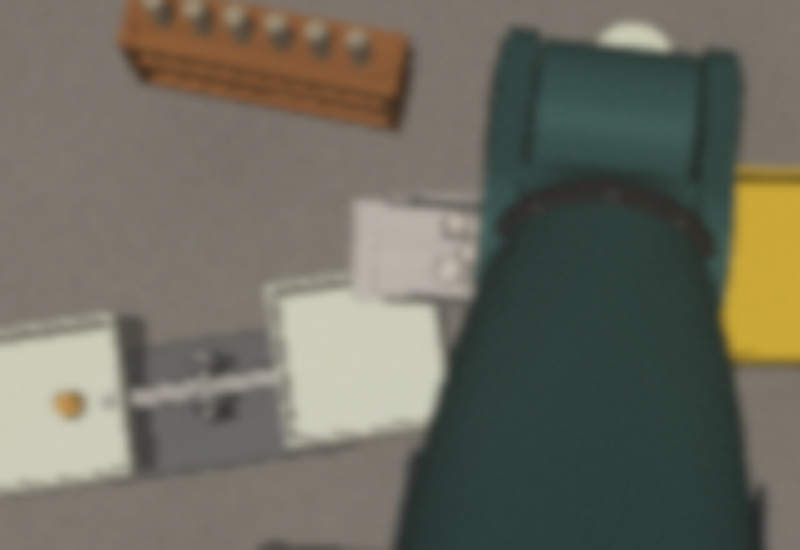

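Run:
```python
from h import *
w=pickle.load(open('w19.pkl','rb'));d=pickle.load(open('top0.pkl','rb'));e=pickle.load(open('scene0.pkl','rb'))
for z in (95,105,115,125):
    print(z,'wrist pt(130,87)',onz(w,130,87,z).round(0)[:2],'pt(109,0)',onz(w,109,0,z).round(0)[:2])
    C=[onz(d,130+u/3.7,130+v/3.7,z)[:2] for u,v in [(270,135),(395,118),(409,238),(285,258)]]
    S=[onz(e,165+u/3.3,120+v/3.3,z)[:2] for u,v in [(465,158),(413,238),(315,184),(366,127)]]
    C=np.array(C);S=np.array(S)
    print('  top',C.mean(0).round(0),[np.linalg.norm(C[i]-C[i-1]).round(0) for i in range(4)],C.round(0).tolist())
    print('  scene',S.mean(0).round(0),[np.linalg.norm(S[i]-S[i-1]).round(0) for i in range(4)],S.round(0).tolist())
```

```text
95 wrist pt(130,87) [480.  55.] pt(109,0) [468. 128.]
  top [540. 119.] [np.float64(122.0), np.float64(123.0), np.float64(120.0), np.float64(121.0)] [[591.0, 188.0], [609.0, 66.0], [490.0, 51.0], [470.0, 171.0]]
  scene [526. 143.] [np.float64(116.0), np.float64(141.0), np.float64(129.0), np.float64(111.0)] [[573.0, 215.0], [600.0, 77.0], [472.0, 86.0], [458.0, 196.0]]
105 wrist pt(130,87) [484.  54.] pt(109,0) [473. 125.]
  top [538. 118.] [np.float64(121.0), np.float64(122.0), np.float64(119.0), np.float64(120.0)] [[589.0, 187.0], [606.0, 66.0], [488.0, 51.0], [469.0, 169.0]]
  scene [532. 133.] [np.float64(115.0), np.float64(140.0), np.float64(127.0), np.float64(110.0)] [[579.0, 204.0], [606.0, 67.0], [479.0, 76.0], [465.0, 185.0]]
115 wrist pt(130,87) [488.  53.] pt(109,0) [477. 121.]
  top [536. 117.] [np.float64(120.0), np.float64(121.0), np.float64(118.0), np.float64(119.0)] [[587.0, 185.0], [604.0, 65.0], [487.0, 51.0], [468.0, 168.0]]
  scene [539. 123.] [np.float64(114.0), np.float64(138.0), np.float64(126.0), np.float64(109.0)] [[585.0, 193.0], [612.0, 58.0], [486.0, 66.0], [473.0, 174.0]]
125 wrist pt(130,87) [492.  52.] pt(109,0) [481. 117.]
  top [534. 117.] [np.float64(119.0), np.float64(120.0), np.float64(117.0), np.float64(118.0)] [[585.0, 184.0], [602.0, 65.0], [486.0, 51.0], [466.0, 167.0]]
  scene [546. 113.] [np.float64(113.0), np.float64(137.0), np.float64(125.0), np.float64(108.0)] [[591.0, 182.0], [618.0, 48.0], [493.0, 57.0], [480.0, 164.0]]
```

Emit:
send_rows(gripper=[0, 0, 0, 0, 0, 0, 0, 0, 0, 0, 0, 0], travel=[[-0.2, 0.2, 0.5], [-0.7, 0.7, 1.2], [-1.3, 1.3, 2], [-2, 2, 3], [-2.7, 2.7, 4], [-3.4, 3.4, 4.5], [-4.1, 4, 4.7], [-4.7, 4.5, 4.7], [-5.1, 4.8, 4.7], [-5.3, 5, 4.7], [-5.4, 5, 4.7], [-5.4, 5, 4.7]], yaw=[0, 0, 0, 0, 0, 0, 0, 0, 0, 0, 0, 0])

```text
t: 24.48
tcp_pos: [537.3, 8.2, 254.7]
tool_rot: [[-0.001, 1.0, -0.0], [1.0, 0.001, 0.0], [0.0, -0.0, -1.0]]
ft_force: [-0.2, -0.2, -3.2]
gripper_width: 0.198
```

```bash
python3 look.py w20
python3 - <<'E'
from h import *
d=grab('scene','s20');b2=cv2.cvtColor(d['pixels'],cv2.COLOR_RGB2BGR)
cv2.imwrite('pics/s20c.png',cv2.resize(b2[80:240,210:370],None,fx=3.7,fy=3.7,interpolation=cv2.INTER_CUBIC))
E
```

```text
[537.3   8.2 254.7] 24.475 0.19764231963610915 [-0.17 -0.18 -3.22] [-0.22   0.018  0.073]
```

View pics/w20.png

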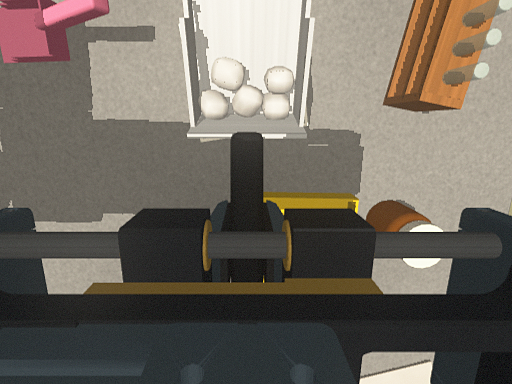

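View pics/s20c.png

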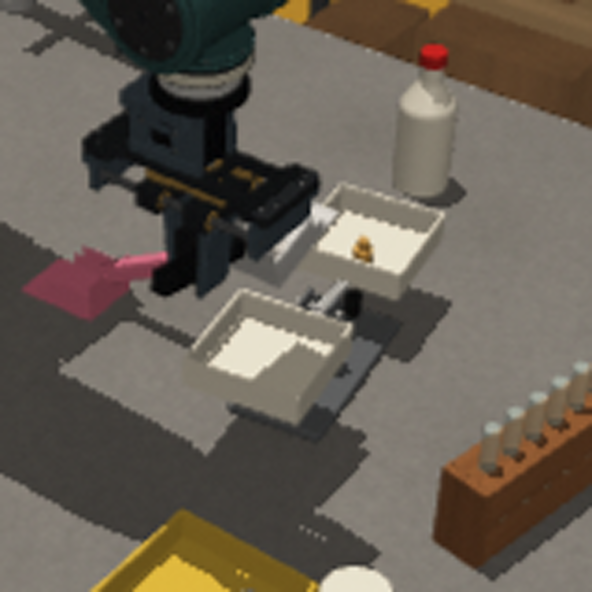

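Emit:
send_rows(gripper=[0, 0], travel=[[0, 0, 0], [0, 0, 0]], yaw=[0, 0], squeeze=8)

```text
t: 24.82
tcp_pos: [537.3, 8.2, 254.7]
tool_rot: [[-0.001, 1.0, -0.0], [1.0, 0.001, 0.0], [0.0, -0.0, -1.0]]
ft_force: [0.8, 0.7, -2.6]
gripper_width: 0.195
```

```bash
python3 look.py w21
```

```text
[537.3   8.2 254.7] 24.825 0.1953922493037344 [ 0.8   0.69 -2.55] [-0.194  0.038 -0.01 ]
```

View pics/w21.png

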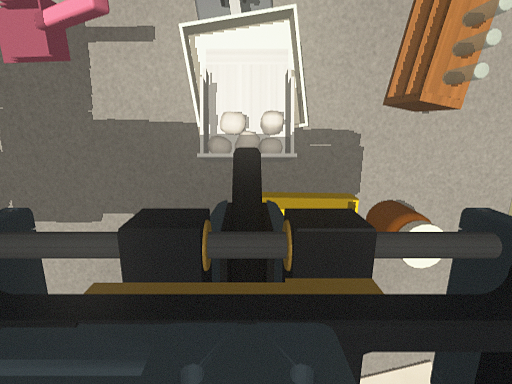

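Run:
```python
from tilt import *
d=pickle.load(open('w21.pkl','rb'))
for v in (46,50,54):
  t=tilt(d,v);print(v,t,[lippt(d['state'],np.radians(x)).round(0) for x in t])
b=cv2.cvtColor(d['pixels'],cv2.COLOR_RGB2BGR);cv2.imwrite('pics/w21c.png',cv2.resize(b[0:170,160:330],None,fx=4,fy=3.5,interpolation=cv2.INTER_CUBIC))
```

```text
46 [np.float64(12.4)] [array([537., 134., 171.])]
50 [np.float64(13.7)] [array([537., 132., 168.])]
54 [np.float64(15.1)] [array([537., 129., 165.])]
```

View pics/w21c.png

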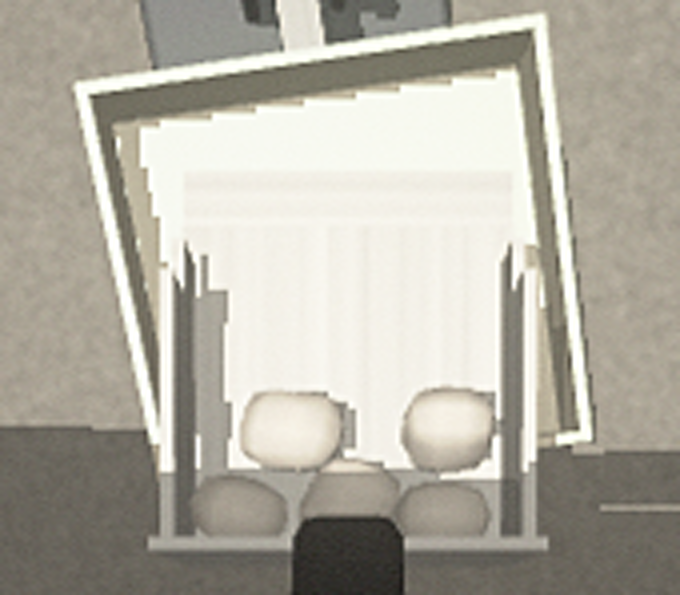

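Emit:
send_rows(gripper=[0, 0, 0, 0], travel=[[0, 0, 0], [0, 0, -0.5], [0, 0, -1.2], [0, 0, -1.2]], yaw=[0, 0, 0, 0], squeeze=60)

```text
t: 25.38
tcp_pos: [536.9, 8.3, 241.9]
tool_rot: [[-0.001, 1.0, -0.001], [1.0, 0.001, 0.0], [0.0, -0.001, -1.0]]
ft_force: [-0.0, -0.1, -2.3]
gripper_width: 0.195
```

```bash
cat > lk2.py <<'E'
import sys
from h import *
d=grab('wrist',sys.argv[1]);s=d['state'];print(s['tcp_pos'].round(1),s['t'],s['ft_force'].round(2),s['wrist_torque'].round(3))
b=cv2.cvtColor(d['pixels'],cv2.COLOR_RGB2BGR);cv2.imwrite(f'pics/{sys.argv[1]}c.png',cv2.resize(b[0:220,150:350],None,fx=3,fy=2.7,interpolation=cv2.INTER_CUBIC))
E
python3 lk2.py w22
```

```text
[536.9   8.3 241.9] 25.375 [-0.03 -0.07 -2.29] [-0.182  0.018 -0.009]
```

View pics/w22c.png

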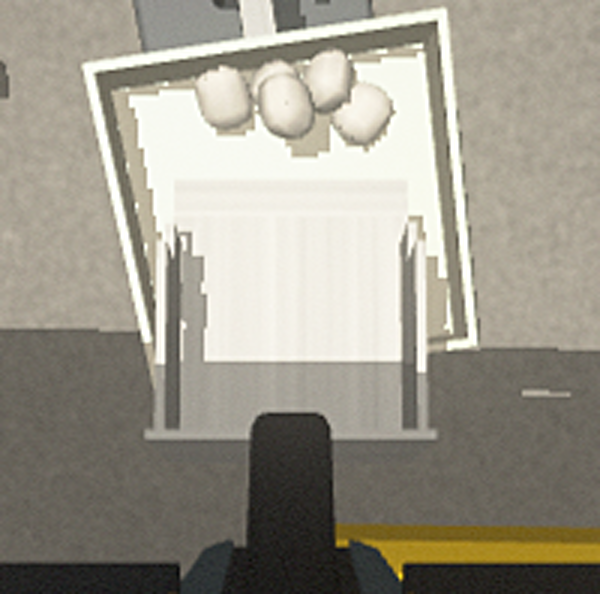

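All five pebbles lie in the pan by its far wall, at about (290,95) in the crop. I'll back off and check the beam.

Emit:
send_rows(gripper=[0, 0, 0, 0, 0, 0], travel=[[0, -0.5, 1], [0, -2, 3], [0, -5, 3], [0, -9, 3], [0, -11, 3], [0, -11, 3]], yaw=[0, 0, 0, 0, 0, 0])

```text
t: 26.18
tcp_pos: [537.4, -102.7, 273.2]
tool_rot: [[0.001, 1.0, 0.0], [1.0, -0.001, -0.0], [-0.0, 0.0, -1.0]]
ft_force: [-0.2, 0.6, -2.0]
gripper_width: 0.195
```

```bash
python3 look.py w23
python3 - <<'E'
from h import *
d=grab('scene','s23');b2=cv2.cvtColor(d['pixels'],cv2.COLOR_RGB2BGR)
cv2.imwrite('pics/s23c.png',cv2.resize(b2[100:300,200:370],None,fx=3.5,fy=3,interpolation=cv2.INTER_CUBIC))
E
```

```text
[ 537.4 -102.7  273.2] 26.175 0.1953232053806414 [-0.24  0.58 -2.02] [-0.161  0.086 -0.027]
```

View pics/w23.png

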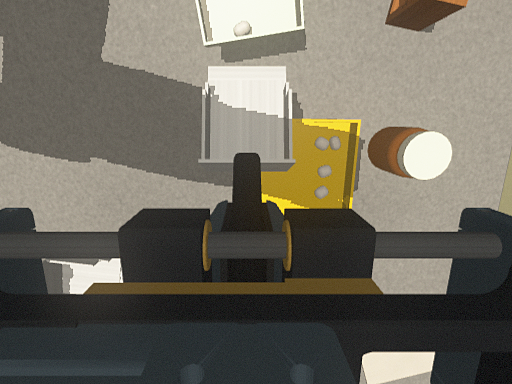

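View pics/s23c.png

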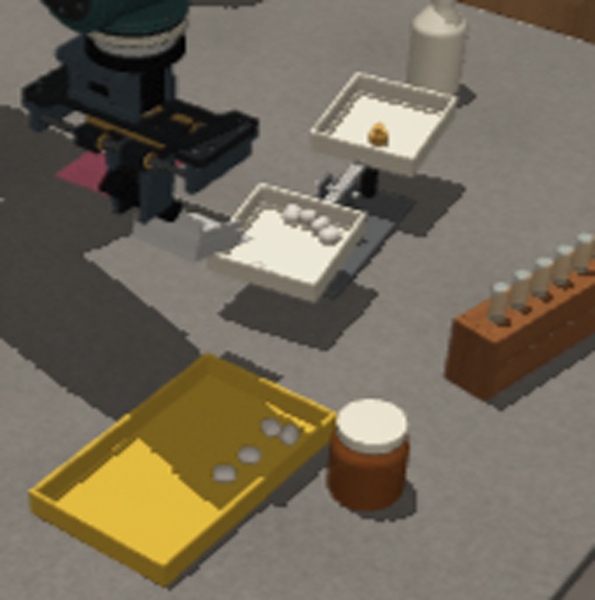

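Emit:
send_rows(gripper=[0, 0, 0, 0, 0, 0], travel=[[0, -2, 0], [0, -5, 0], [0, -8, 0], [0, -10, 0], [0, -10, 0], [0, -10, 0]], yaw=[0, 0, 0, 0, 0, 0])

```text
t: 27.02
tcp_pos: [537.2, -201.3, 272.6]
tool_rot: [[-0.001, 1.0, -0.0], [1.0, 0.001, 0.0], [0.0, -0.0, -1.0]]
ft_force: [0.7, 0.8, -2.3]
gripper_width: 0.192
```

Run:
```python
from h import *
d=grab('scene','s24');b2=cv2.cvtColor(d['pixels'],cv2.COLOR_RGB2BGR)
b0=cv2.imread('pics/scene0.png');b1=cv2.imread('pics/s23.png')
f=lambda b:cv2.resize(b[120:220,250:340],None,fx=2.9,fy=4,interpolation=cv2.INTER_CUBIC)
cv2.imwrite('pics/s24c.png',np.hstack([f(b0),f(b1),f(b2)]))
d=grab('top','t24');b2=cv2.cvtColor(d['pixels'],cv2.COLOR_RGB2BGR)
cv2.imwrite('pics/t24c.png',cv2.resize(b2[110:220,130:310],None,fx=4.2,fy=4.2,interpolation=cv2.INTER_CUBIC))
```

```text
(no output)
```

View pics/s24c.png

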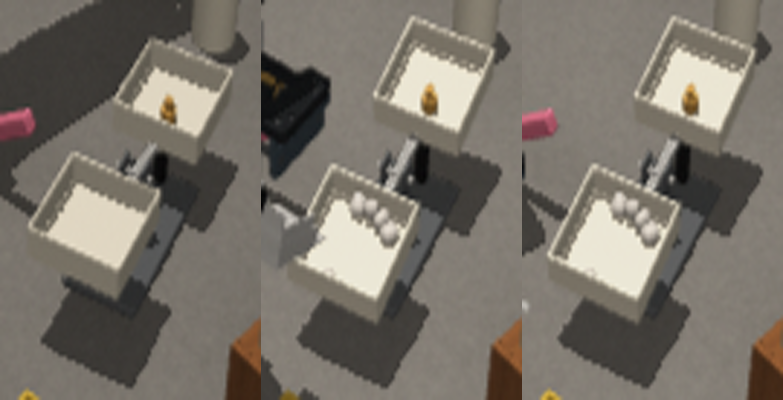

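View pics/t24c.png

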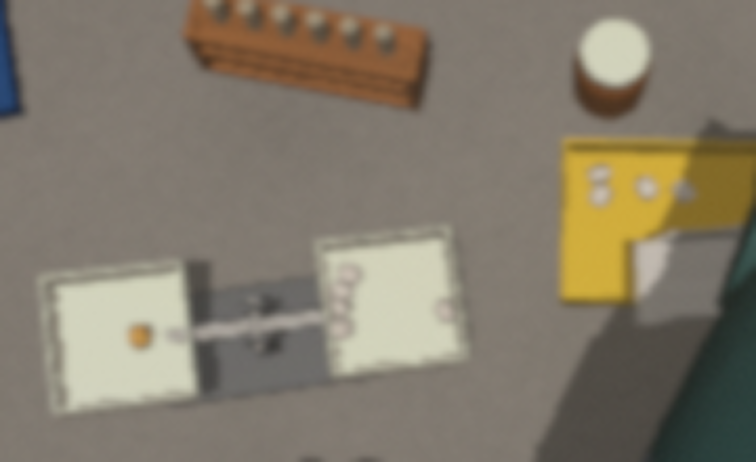

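```bash
python3 look.py w25;python3 - <<'E'
from tilt import *
d=pickle.load(open('w25.pkl','rb'))
g=d['pixels'][:,246].astype(int).mean(1);print(g[40:90].round(0))
for v in (64,66,68):
  t=tilt(d,v);print(v,t,[lippt(d['state'],np.radians(x)).round(0) for x in t])
# path rotating about the lip fixed at y=-100,z=0
for th in (30,25,20,15,10,5,0):
  t=np.radians(th); print(th,'tcp y',round(-100-(145*np.cos(t)-73*np.sin(t)),1),'z',round(73*np.cos(t)+145*np.sin(t)-19,1))
E
```

```text
[ 537.3 -201.   272.7] 27.125 0.19617758174202787 [-0.65 -0.5  -2.03] [-0.211  0.033  0.031]
[175. 172. 164. 166. 159. 164. 169. 174. 175. 172. 167. 169. 169. 172.
 166. 169. 170. 170. 166. 169. 162. 167. 167. 170. 169. 174. 224. 246.
 240. 239. 239. 240. 243. 243. 243. 242. 242. 243. 248. 242. 233. 233.
 165. 167. 165. 170. 169. 173. 170. 169.]
64 [np.float64(18.5)] [array([537., -87., 176.])]
66 [np.float64(19.2)] [array([537., -88., 175.])]
68 [np.float64(19.9)] [array([537., -90., 174.])]
30 tcp y -189.1 z 116.7
25 tcp y -200.6 z 108.4
20 tcp y -211.3 z 99.2
15 tcp y -221.2 z 89.0
10 tcp y -230.1 z 78.1
5 tcp y -238.1 z 66.4
0 tcp y -245.0 z 54.0
```

View pics/w25.png

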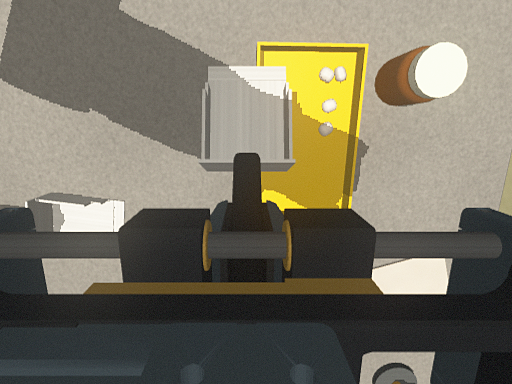

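Emit:
send_rows(gripper=[0, 0, 0, 0, 0, 0, 0, 0, 0, 0], travel=[[-3, 0, 0], [-7, 0, 0], [-10, 0, 0], [-11.7, -0.5, -3], [-11.7, -0.8, -7], [-11.7, -0.8, -11], [-11.7, -0.8, -14], [-11.7, -0.8, -16], [-11.7, -0.8, -16.8], [-11.7, -0.8, -16.8]], yaw=[0, 0, 0, 0, 0, 0, 0, 0, 0, 0])

```text
t: 28.42
tcp_pos: [420.4, -209.5, 104.8]
tool_rot: [[-0.001, 1.0, -0.0], [1.0, 0.001, 0.0], [0.0, -0.0, -1.0]]
ft_force: [0.2, -0.3, -0.8]
gripper_width: 0.192
```

Emit:
send_rows(gripper=[0, 0, 0, 0, 0, 0, 0, 0, 0, 0], travel=[[0, 0, -0.4], [0, -0.4, -0.8], [0, -0.8, -1.2], [0, -1.2, -1.6], [0, -1.7, -2.2], [0, -2.1, -2.8], [0, -2.5, -3.3], [0, -2.9, -3.9], [0, -3.3, -4.5], [0, -3.3, -4.5]], yaw=[0, 0, 0, 0, 0, 0, 0, 0, 0, 0], squeeze=10)

```text
t: 29.68
tcp_pos: [419.9, -242.7, 59.1]
tool_rot: [[-0.001, 1.0, -0.001], [1.0, 0.001, 0.001], [0.001, -0.001, -1.0]]
ft_force: [1.0, -0.4, -1.3]
gripper_width: 0.195
```

```bash
python3 look.py w26;python3 - <<'E'
from tilt import *
d=pickle.load(open('w26.pkl','rb'))
g=d['pixels'][:,246].astype(int).mean(1);print(g[0:60].round(0))
E
```

```text
[ 419.9 -242.7   59.1] 29.675 0.19470127558655928 [ 1.03 -0.4  -1.29] [-0.177  0.023 -0.012]
[109. 109. 110. 110. 108. 108. 108. 111. 111. 111. 110. 109. 108. 107.
 112. 102. 141. 185. 178. 171. 172. 170. 171. 174. 177. 176. 178. 180.
 177. 175. 173. 175. 176. 183. 184. 180. 181. 175. 179. 180. 181. 179.
 180. 182. 179. 178. 180. 178. 180. 179. 178. 180. 181. 181. 177. 180.
 181. 181. 182. 181.]
```

View pics/w26.png

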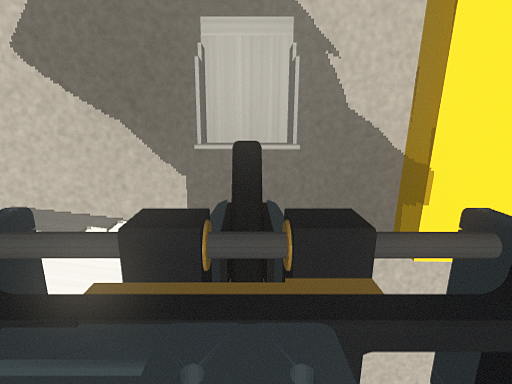

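Emit:
send_rows(gripper=[0, 0, 0, 0], travel=[[0, -0.1, -0.2], [0, -0.3, -0.4], [0, -0.3, -0.5], [0, -0.3, -0.5]], yaw=[0, 0, 0, 0], squeeze=6)

```text
t: 30.22
tcp_pos: [420.4, -245.8, 54.7]
tool_rot: [[-0.001, 1.0, 0.0], [1.0, 0.001, -0.0], [-0.0, 0.0, -1.0]]
ft_force: [-0.3, -1.1, -1.5]
gripper_width: 0.199
```

```bash
python3 look.py w27;python3 - <<'E'
from tilt import *
d=pickle.load(open('w27.pkl','rb'))
g=d['pixels'][:,246].astype(int).mean(1);v=int(np.argmax(g[:60]>150));print(v,onz(d,246,v,0),tilt(d,v))
b=g[120:170].round(0);print(b)
E
```

```text
[ 420.4 -245.8   54.7] 30.225 0.19870571931375355 [-0.28 -1.12 -1.52] [-0.206  0.021  0.027]
11 [ 419.75157504 -103.79645034    0.        ] [np.float64(1.5)]
[174. 173. 173. 172. 174. 174. 173. 169. 175. 174. 175. 170. 172. 171.
 172. 174. 176. 172. 179. 147.  34.  51.  48.  52.  48.  50.  52.  46.
  49.  48.  46.  44.  46.  49.  43.  43.  38.  47.  44.  49.  39.  44.
  41.  47.  42.  42.  37.  40.  41.  34.]
```

View pics/w27.png

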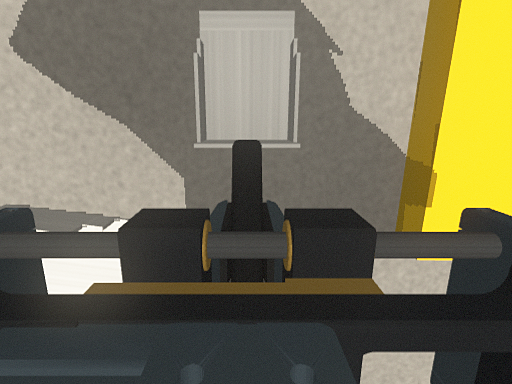

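Emit:
send_rows(gripper=[0, 0, 0], travel=[[0, 0, -0.15], [0, 0, -0.25], [0, 0, -0.25]], yaw=[0, 0, 0])

```text
t: 30.65
tcp_pos: [420.5, -246.2, 52.5]
tool_rot: [[-0.001, 1.0, 0.0], [1.0, 0.001, -0.001], [-0.001, 0.0, -1.0]]
ft_force: [-2.7, -4.0, 4.6]
gripper_width: 0.196
```

```bash
python3 look.py w28
```

```text
[ 420.5 -246.2   52.5] 30.65 0.19635312155569806 [-2.68 -4.02  4.65] [-0.879  0.682  0.02 ]
```

The scoop is now pressing lightly on the bench. I'll raise 1 mm, release and retreat straight up.

Emit:
send_rows(gripper=[0, 50, 50, 50, 50, 50, 50, 50, 50, 50, 50, 50], travel=[[0, 0, 0.1], [0, 0, 0.1], [0, 0, 0.1], [0, 0, 0.1], [0, 0, 0.1], [0, 0, 2], [0, 0, 5], [0, 0, 9], [0, 0, 14], [0, -2, 18], [0, -6, 20], [0, -6, 20]], yaw=[0, 0, 0, 0, 0, 0, 0, 0, 0, 0, 0, 0])

```text
t: 32.2
tcp_pos: [421.0, -307.9, 254.1]
tool_rot: [[0.001, 1.0, 0.003], [1.0, -0.001, -0.002], [-0.002, 0.003, -1.0]]
ft_force: [-0.0, 0.6, -0.7]
gripper_width: 0.499
```

```bash
python3 look.py w29
python3 - <<'E'
from h import *
d=grab('scene','s29');b2=cv2.cvtColor(d['pixels'],cv2.COLOR_RGB2BGR)
cv2.imwrite('pics/s29c.png',cv2.resize(b2[110:310,130:350],None,fx=3.6,fy=3,interpolation=cv2.INTER_CUBIC))
E
```

```text
[ 421.  -307.9  254.1] 32.2 0.49938838309297523 [-0.03  0.64 -0.69] [-0.089  0.103  0.019]
```

View pics/s29c.png

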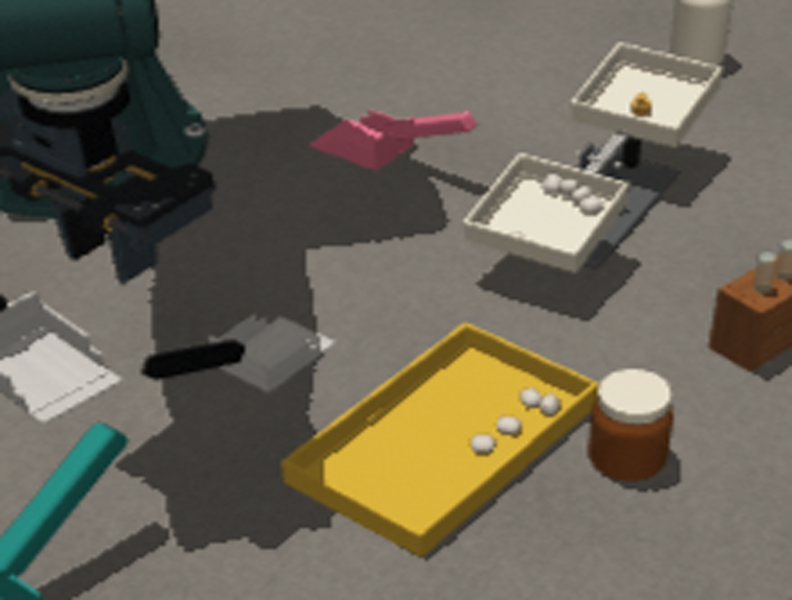

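View pics/w29.png

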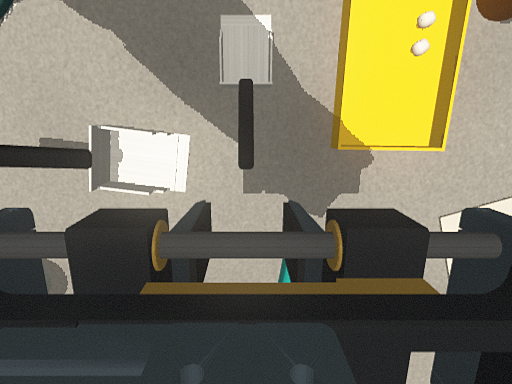

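Run:
```python
from h import *
d=pickle.load(open('s29.pkl','rb'))
for q in [(606,66,115)]:
    print(proj(d,q)); 
    for dr in (14,20,28): print(dr,proj(d,(q[0],q[1],q[2]-dr))-proj(d,q))
b=cv2.imread('pics/s29.png')[110:215,240:340];a=cv2.imread('pics/scene0.png')[110:215,240:340]
cv2.imwrite('pics/cmp.png',cv2.resize(np.hstack([a,b]),None,fx=4,fy=4,interpolation=cv2.INTER_CUBIC))
```

```text
[290.04870081 189.98557911]
14 [-0.1906807   3.22219044]
20 [-0.27167857  4.59092138]
28 [-0.37900978  6.40464252]
```

View pics/cmp.png

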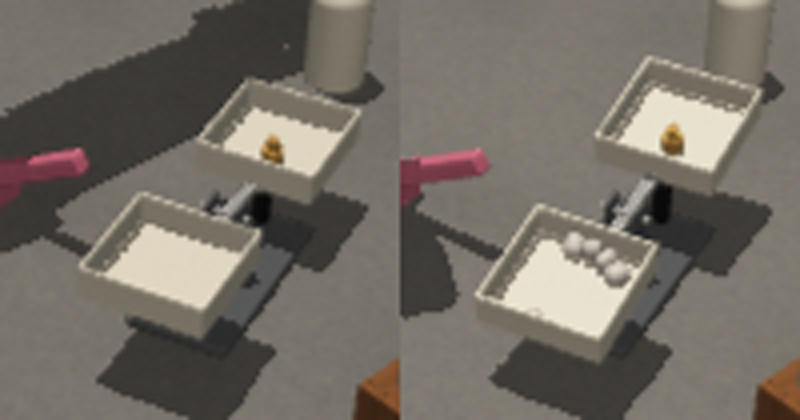

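```bash
python3 -c "
from workcell import ctrl
print(ctrl.finish_job())"
```

```text
the job is handed in; nothing more can be done
None
```

The job is done and handed in at about 32 s of the 72 s allowed. The small black-handled scoop carried five pebbles into the empty pan in one pour. I then laid it on the bench, right way up, and let go.

- **Balance:** the pan's outer corner sits about 6.3 px lower than at the start. A full 0.16 rad tilt would give about 6.4 px, so the pan is down on its stop. It stayed there in pictures taken over about 6 s with nothing touching it. Four of the five pebbles lie at the pan's pivot end, so I don't know how much margin there is.
- **Pebbles:** five are in the pan and four are in the tray, with none on the bench. The fingers never touched them.
- **Other things:** the brass weight is still in its own pan. The flask, jar, rack and other scoops look unmoved in the last pictures.
- **Scoop:** it lies on the bench in the last views. I judged it flat by eye. The last measured tilt, before the final lowering, was 1.5 degrees.
- **What went wrong:** in an early tilt test over the bench, the handle slid about 41 mm through the grip. I let go and gripped it again before scooping. The pour was also quicker than planned: the pebbles left within about half a second, but all landed in the pan.

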